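# Unpile the seal desk

### The arm

A 6-joint arm with a two-finger parallel gripper is mounted at the origin on the work surface. World frame = base frame: x ahead of the robot, y to its left, z up, the work surface at z = 0. Lengths are in mm, angles in rad, forces in N, time in s.
With the tool pointing down it reaches from about 350 to 775 mm from the base axis. Payload 5.5 kg.
Tool frame: the origin (TCP) lies midway between the tips of the shut fingers; the grasp point (between the pads) lies 19 mm behind it; z points along the fingers, y is the direction in which the jaws open and shut (so a half turn about z gives the same grasp; the last joint's range is limited). The gripper opens to 85 mm and grips with 20 to 120 N. Pads are 22 mm wide; open, the fingers measure 114 mm over their backs; the gripper's body (76 mm by 85 mm) begins 54 mm behind the grasp point. The pads swing forward as they close: fully open they stand 13 mm farther back than shut.
Start: joints at [-1.431, 0.313, 0.046, 1.304, 0, 1.431], TCP at [158.789, -552.686, 201.023] pointing down, gripper open.
Joint ranges: [-2.76, 2.76], [-0.86, 1.69], [-1.03, 1.26], [-2.2, 2.34], [-1.47, 1.5], [-3.14, 3.14]. Speed limits (rad/s): [2.57, 2.57, 3.14, 3.14, 3.14, 3.14].

### API

Orientations are given as [roll, pitch, yaw] about the fixed x, y, z axes, in that order (R = Rz(yaw) Ry(pitch) Rx(roll)).
In Python, from rig import ctrl gives the robot as it stands.
- The arm moves only by the tool play_rows, never from a script. Its argument "increments" is a list of rows, each an object with "delta_rot": the turn, a rotation vector about the tool's x, y, z in rad, a list of three; "dp": the shift along the tool's x, y, z in mm, a list of three; "jaw": the closure in counts, from 0 (fully open) to 255 (shut). A call has 1 to 10 rows; each row shifts and turns the pose as measured when the row begins, along the tool's axes as they then stand; what a row does not reach is not made up. A row lasts 1/12 s, in which the tool goes at most 41.7 mm and 7.16 degrees, less where a joint would pass 70% of its speed; a pose out of reach is approached as far as the arm can. A call with a gripper value outside its range is refused whole. The fingers move at their own pace and stop on an object; "grip_force" is the grip in N (left out, the last holds). Time passes only in rows, so rows that do not move let the fingers close. It gives the time, the measured TCP pose, the force and the opening at its end, in the units of the state.
- ctrl.state(): the state, without advancing time (a new reading comes with each control period).
- ctrl.read_camera(name): name is "scene" or "top" or "wrist"; returns the picture (420x560x3 uint8, blue, green, red); there is no depth.
- ctrl.calibration(name): a dict with "fov_y" (degrees; the focal length in pixels is half the picture's height over the tangent of half this angle, whatever the lens; pixels are square), "cx", "cy" (the principal point, pixels), "dist_coeffs" ([k1, k2, p1, p2, k3] as OpenCV has them; the pictures are not rectified), "T" (4x4, takes a point from camera to world coordinates). Camera axes: x right, y up, looking along -z (the intrinsics and any distortion apply to the point x, -y, -z); pixel columns grow to the right and rows downward; lengths in mm; the calibration is good to about 2 mm. A picture is of the moment at which its call begins: read the wrist's pose just before it. calibration takes no time and is no camera call; for the wrist camera it gives the pose at the moment of the call.
- ctrl.finish_job(): hands the job in, once; it reports no verdict.
The state is a dict: "time_s": time; "qpos": joint angles; "qvel": joint speeds; "effort": joint torques, N m; "position": TCP position; "tcp_rot": TCP orientation; "force": force on the tool from outside, world axes, zero at the start; "torque": the same for the moment, N m; "opening": opening from 0.0 (shut) to 1.0 (fully open).
Only numpy, scipy, OpenCV 4.12 (cv2) and the standard library are available. Lean on these libraries where they do the work, as an engineer would, in place of code of your own. Each camera call takes 0.05 s, during which the arm holds its last target.

### The job

A tile, two pewter seal boxes and a shellac seal have been left in one pile. Take the pile apart from the top down, one thing at a time, and set each gently, without dropping it, flat, upright and centred on the felt-faced board of its own outline and size: the shellac seal along the oblong board, the small box on the small round board, the large box on the large round board, and last the tile along the rectangular board. Leave all four released and at rest, and leave the bone folder and the black loupe where they are.

Things in the scene. Friction and masses are not known exactly. Their poses are not given: they have to be found in the camera images.
- seal: brown shellac seal impression, a flat oblong disc with round ends and straight parallel sides, 40 long x 22 wide x 10 mm thick, about 25 g; at the start on top of the pile, flat on the small box's lid. Origin: centre of its underside; x along its 40 mm length, z up. Either end may lead.
- small_box: closed round pewter seal box (one solid piece), 42 mm diameter, 22 mm high: upright wall to 17 mm, then a low domed lid with a flat crown 32 mm across; about 100 g. At the start on the large box's crown, under the seal. Origin: centre of its underside, z up.
- large_box: closed round pewter seal box (one solid piece), 58 mm diameter, 24 mm high: upright wall to 18 mm, then a low domed lid with a flat crown 47 mm across; about 200 g. At the start on the middle of the tile, under the small box. Origin: centre of its underside, z up.
- tile: white ceramic tile, 100 long x 54 wide x 12 mm thick, with four small flat round test casts at its corners; about 130 g. At the start the bottom of the pile, lying on the shelf top. Origin: centre of its underside; x along its 100 mm length, z up. Either end may lead.
- seal_pad: oblong board with round ends, dark wood faced with grey felt, 62 long x 40 wide x 5 mm thick, for the seal; x along its length; top face 5 mm above its origin, which is the centre of its underside, on the shelf top (z = 0); fixed
- small_pad: small round board, dark wood faced with grey felt, 60 mm diameter, 5 mm thick, for the small box; top face 5 mm above its origin, which is the centre of its underside, on the shelf top (z = 0); fixed
- large_pad: large round board, dark wood faced with grey felt, 80 mm diameter, 5 mm thick, for the large box; top face 5 mm above its origin, which is the centre of its underside, on the shelf top (z = 0); fixed
- tile_pad: rectangular board, dark wood faced with grey felt, 120 long x 74 wide x 5 mm thick, for the tile; x along its length; top face 5 mm above its origin, which is the centre of its underside, on the shelf top (z = 0); fixed
- folder: loose bone folder, ivory-coloured flat strip 116 mm long x 22 mm wide x 5 mm thick, lying flat among the boards; leave it alone. Origin: on its underside, 52.5 mm from its square end and 63.5 mm from its round end; x along its length towards the round end.
- loupe: loose black eye loupe, an upright waisted cylinder 34 mm diameter, 34 mm high, standing among the boards; leave it alone. Origin: centre of its underside.
Not all that is in view belongs to the job. What is shaped like the seal_pad but orange, purple or red is not meant.

How it is judged (in metres and radians):
On the way, in this order (a step that is already met when the one before it is completed fails the run):
1. the shellac seal rests on its own board, let go (horizontal distance between seal and seal_pad below 0.012 m and z of seal in the frame of seal_pad between 0.001 and 0.009 m and angle between seal's own z axis and vertical below 0.1 rad and contact force between the fingers and seal below 0.05 N and linear speed of seal below 0.02 m/s and angular speed of seal below 0.2 rad/s and angle between the x axis of seal and the x axis of seal_pad, either way round below 0.3 rad), for 0.2 s.
2. the small pewter box rests on its own board, let go, those before it still on theirs (all of step 1 and horizontal distance between small_box and small_pad below 0.012 m and z of small_box in the frame of small_pad between 0.001 and 0.009 m and angle between small_box's own z axis and vertical below 0.1 rad and contact force between the fingers and small_box below 0.05 N and linear speed of small_box below 0.02 m/s and angular speed of small_box below 0.2 rad/s), for 0.2 s.
3. the large pewter box rests on its own board, let go, those before it still on theirs (all of step 2 and horizontal distance between large_box and large_pad below 0.012 m and z of large_box in the frame of large_pad between 0.001 and 0.009 m and angle between large_box's own z axis and vertical below 0.1 rad and contact force between the fingers and large_box below 0.05 N and linear speed of large_box below 0.02 m/s and angular speed of large_box below 0.2 rad/s), for 0.2 s.
4. the tile rests on its own board, let go, those before it still on theirs (all of step 3 and horizontal distance between tile and tile_pad below 0.012 m and z of tile in the frame of tile_pad between 0.001 and 0.009 m and angle between tile's own z axis and vertical below 0.1 rad and contact force between the fingers and tile below 0.05 N and linear speed of tile below 0.02 m/s and angular speed of tile below 0.2 rad/s and angle between the x axis of tile and the x axis of tile_pad, either way round below 0.3 rad), for 0.2 s.
At the end, for the whole second after the job is handed in: Seal, small box, large box and tile each lie flat (within 0.1 rad) on their own board, origin within 12 mm of the board's centre in plan, seal and tile lengthwise along their boards within 0.3 rad, all let go and at rest (all of step 4); the robot touches nothing.
It fails at once if the bone folder is moved more than 20 mm (distance of folder from where it was at the start of the episode above 0.02 m).
It fails at once if the loupe is moved more than 20 mm or tipped over (distance of loupe from where it was at the start of the episode above 0.02 m or angle between loupe's own z axis and vertical above 0.5 rad).
It fails at once if one of the four is dropped: it moves faster than 0.6 m/s with no finger on it ((linear speed of seal above 0.6 m/s and contact force between the fingers and seal below 0.05 N) or (linear speed of small_box above 0.6 m/s and contact force between the fingers and small_box below 0.05 N) or (linear speed of large_box above 0.6 m/s and contact force between the fingers and large_box below 0.05 N) or (linear speed of tile above 0.6 m/s and contact force between the fingers and tile below 0.05 N)).
It also fails if it takes over 104 s, if anything falls off the work surface, if the arm or the gripper's body presses on something with over 40 N, if the wrist force passes 120 N, or if a joint passes its speed limit or range.

## Working session

There is one attempt and no reset: what is moved stays moved. The work goes in short steps, Python scripts to look and compute and a tool call to move; the robot and the scene stay as the last step left them, time stands still between calls to the robot, and variables do not carry over. Pictures are saved under pics/ and viewed, and the job is handed in when it is done.

Besides the shell and the picture viewer there is one more tool, called after "Request:" as name([rows], argument=value, ...), one row to a line, values as JSON. play_rows: Moves the arm, as the interface text tells. Its arguments: {"type":"object","properties":{"increments":{"type":"array"},"grip_force":{"type":"number"}},"required":["increments"]}

```bash
ls; mkdir -p pics; python3 - <<'E'
from rig import ctrl
import cv2,json
s=ctrl.state();print(s)
for n in("scene","top","wrist"):
    im=ctrl.read_camera(n);cv2.imwrite(f"pics/{n}0.png",im)
    c=ctrl.calibration(n);print(n,c)
E
```

```text
pics
{'time_s': 0.0, 'qpos': array([-1.43058222e+00,  3.13968800e-01,  4.49768870e-02,  1.30360338e+00,
       -5.94402805e-06,  1.43119559e+00]), 'qvel': array([ 6.48940498e-04,  2.81882648e-06,  2.29201653e-05,  6.36692371e-04,
        4.57810086e-04, -7.73403190e-04]), 'effort': array([ 1.75484682e-03, -4.80628502e+01,  2.98532689e+01,  1.92641595e-02,
        1.52001762e-04,  1.99022742e-05]), 'position': array([ 158.71049082, -552.07196169,  200.12604706]), 'tcp_rot': array([-3.13981036e+00, -2.44435975e-04,  2.79814635e-01]), 'force': array([-0.82637955,  0.16266884, -0.16680454]), 'torque': array([ 0.01150105, -0.01453465,  0.00155908]), 'opening': 1.0034748023814446}
scene {'fov_y': 43.31934873339523, 'cx': 272.05245174554733, 'cy': 215.4970998529903, 'dist_coeffs': array([-0.20304859,  0.        ,  0.        ,  0.        ,  0.        ]), 'T': array([[-6.35472512e-02, -7.27907433e-01,  6.82724334e-01,
         1.26518900e+03],
       [ 9.97836556e-01, -3.47923791e-02,  5.57826007e-02,
         4.08374455e+01],
       [-1.68509658e-02,  6.84792129e-01,  7.28543606e-01,
       
[... 447 characters left out ...]
+01],
       [ 9.80098003e-04,  1.13990795e-01,  9.93481322e-01,
         9.62943074e+02],
       [ 0.00000000e+00,  0.00000000e+00,  0.00000000e+00,
         1.00000000e+00]])}
wrist {'fov_y': 65.32183859203579, 'cx': 282.13524619531904, 'cy': 203.94683602112062, 'dist_coeffs': array([-0.02377072,  0.        ,  0.        ,  0.        ,  0.        ]), 'T': array([[ 2.75604489e-01,  9.12078379e-01,  3.03570742e-01,
         2.37153823e+02],
       [-9.61268538e-01,  2.62231728e-01,  8.48370113e-02,
        -5.29813914e+02],
       [-2.22787651e-03, -3.15194464e-01,  9.49024492e-01,
         3.72417208e+02],
       [ 0.00000000e+00,  0.00000000e+00,  0.00000000e+00,
         1.00000000e+00]])}
```

View pics/top0.png

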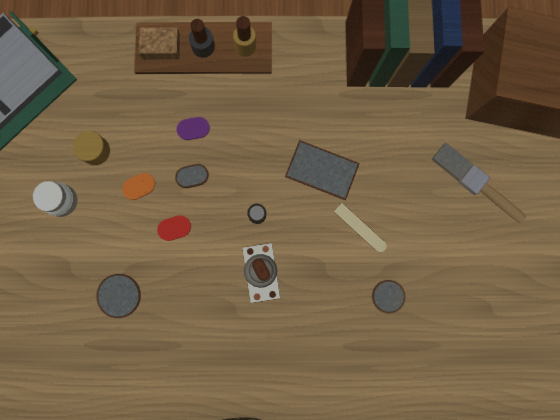

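View pics/scene0.png

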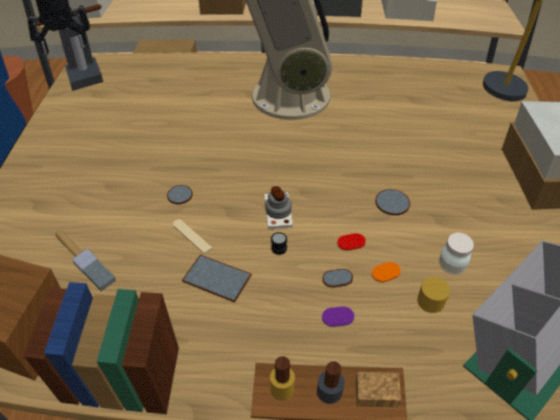

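View pics/wrist0.png

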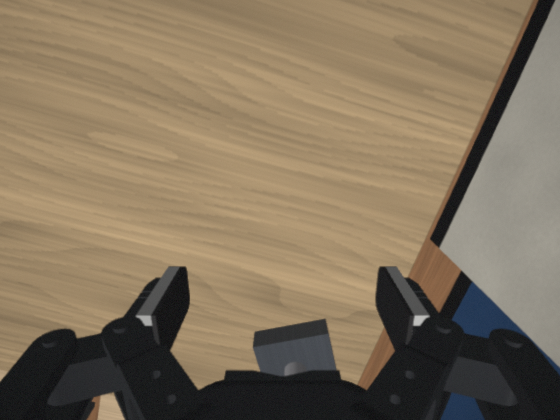

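```bash
cat > h.py <<'E'
import numpy as np,cv2
from rig import ctrl
def K(c,h=420):
    f=h/2/np.tan(np.radians(c["fov_y"])/2)
    return np.array([[f,0,c["cx"]],[0,f,c["cy"]],[0,0,1.]])
def ray(c,uv):
    uv=np.asarray(uv,float).reshape(-1,1,2)
    p=cv2.undistortPoints(uv,K(c),np.array(c["dist_coeffs"]))[:,0]
    d=np.c_[p[:,0],-p[:,1],-np.ones(len(p))]
    T=np.array(c["T"]);return T[:3,3],d@T[:3,:3].T
def plane(c,uv,z):
    o,d=ray(c,uv);return (o+d*((z-o[2])/d[:,2])[:,None])[:,:2]
def proj(c,P):
    T=np.array(c["T"]);q=(np.asarray(P,float).reshape(-1,3)-T[:3,3])@T[:3,:3]
    q=q*[1,-1,-1];return cv2.projectPoints(q.reshape(-1,1,3),np.zeros(3),np.zeros(3),K(c),np.array(c["dist_coeffs"]))[0][:,0]
def contour_at(mask,pt):
    cs,_=cv2.findContours(mask,cv2.RETR_EXTERNAL,cv2.CHAIN_APPROX_NONE)
    cs=[c for c in cs if cv2.contourArea(c)>40]
    return max(cs,key=lambda c:cv2.pointPolygonTest(c,pt,True))
def shape(c,cnt,z):
    P=plane(c,cnt.reshape(-1,2),z).astype(np.float32)
    (x,y),(w,h),a=cv2.minAreaRect(P.reshape(-1,1,2))
    if w<h:w,h,a=h,w,a+90
    a=(a+90)%180-90
    M=cv2.moments(P.reshape(-1,1,2));
    return dict(c=np.round([x,y],1),m=np.round([M['m10']/M['m00'],M['m01']/M['m00']],1),lw=np.round([w,h],1),yaw=round(np.radians(a),3))
E
python3 - <<'E'
from h import *
seeds={'top':dict(seal_pad=(192,176),small_pad=(389,297),large_pad=(118,296),tile_pad=(322,170)),
'scene':dict(seal_pad=(338,278),small_pad=(180,194),large_pad=(393,202),tile_pad=(217,278))}
for n in seeds:
    im=cv2.imread(f"pics/{n}0.png");c=ctrl.calibration(n)
    hsv=cv2.cvtColor(im,cv2.COLOR_BGR2HSV)
    b=im.astype(int)
    wood=(b[...,2]-b[...,0])
    grey=((abs(wood)<28)&(b.max(2)<130)).astype(np.uint8)*255
    grey=cv2.morphologyEx(grey,cv2.MORPH_CLOSE,np.ones((3,3)))
    for k,p in seeds[n].items():
        cn=contour_at(grey,p);print(n,k,shape(c,cn,5),b[p[1],p[0]])
    if n=='top':
        o=im[225:325,205:325];cv2.imwrite("pics/pile_top.png",cv2.resize(o,None,fx=6,fy=6,interpolation=cv2.INTER_CUBIC))
    else:
        o=im[170:260,220:340];cv2.imwrite("pics/pile_scene.png",cv2.resize(o,None,fx=6,fy=6,interpolation=cv2.INTER_CUBIC))
c=ctrl.calibration('top')
print(plane(c,[[261,270]],58),plane(c,[[257,213]],34),plane(c,[[245,245],[272,245],[278,300],[251,302]],12),plane(c,[[338,207],[382,247]],5))
E
```

```text
top seal_pad {'c': array([631.1, 115.8]), 'm': array([631.3, 115.6]), 'lw': array([56.8, 36. ]), 'yaw': np.float64(-1.322)} [88 89 85]
top small_pad {'c': array([ 411.1, -243.3]), 'm': array([ 411. , -243.3]), 'lw': array([53.9, 52.8]), 'yaw': np.float64(-0.019)} [88 89 87]
top large_pad {'c': array([411.8, 245.4]), 'm': array([411.8, 245.8]), 'lw': array([73.5, 73.3]), 'yaw': np.float64(0.008)} [89 89 83]
top tile_pad {'c': array([ 642.9, -125.8]), 'm': array([ 642.9, -125.7]), 'lw': array([115.2,  69.8]), 'yaw': np.float64(1.196)} [84 85 81]
scene seal_pad {'c': array([633.4, 116.4]), 'm': array([633.3, 116.3]), 'lw': array([57.3, 37.1]), 'yaw': np.float64(-1.323)} [112 111  99]
scene small_pad {'c': array([ 413.9, -242.5]), 'm': array([ 413.6, -242.8]), 'lw': array([55.1, 52.8]), 'yaw': np.float64(-1.527)} [113 108  97]
scene large_pad {'c': array([414.8, 245.2]), 'm': array([414.3, 245.4]), 'lw': array([74.8, 73.4]), 'yaw': np.float64(-1.518)} [113 112 102]
scene tile_pad {'c': array([ 645.1, -124.9]), 'm': array([ 645. , -124.7]), 'lw': array([116.4,  71. ]), 'yaw': np.float64(1.193)} [119 115 105]
[[458.21652943 -13.56500283]] [[558.59303534  -6.17178322]] [[502.93195154  15.68065795]
 [502.950846   -32.97584449]
 [404.8680353  -43.58536617]
 [401.32415352   4.56695106]] [[ 572.77091606 -154.0835822 ]
 [ 499.47433989 -233.37366027]]
```

View pics/pile_top.png

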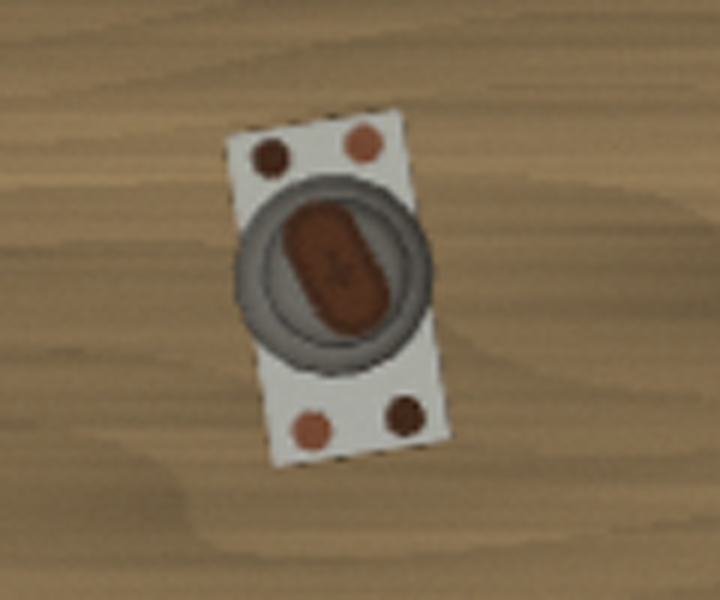

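View pics/pile_scene.png

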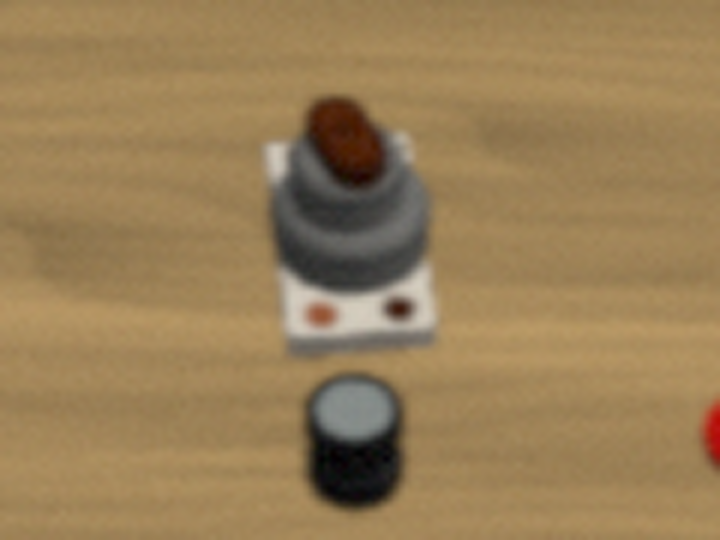

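```bash
python3 - <<'E'
from h import *
for n,p in(('top',(261,270)),('scene',(278,194))):
    im=cv2.imread(f"pics/{n}0.png");c=ctrl.calibration(n);b=im.astype(int)
    m=(((b[...,2]-b[...,0])>25)&(b[...,2]<130)&(b[...,1]<60)).astype(np.uint8)*255
    cn=contour_at(m,p);print(n,'seal',shape(c,cn,68 if n=='top' else 66),cv2.contourArea(cn), b[p[1],p[0]])
    w=((b.min(2)>130)&(b.max(2)-b.min(2)<40)).astype(np.uint8)*255
    cs=[q for q in cv2.findContours(w,0,1)[0] if abs(q.mean((0,1))-np.array(p)).max()<60 and cv2.contourArea(q)>20]
    A=np.concatenate(cs);print('tile',shape(c,A,12),[cv2.contourArea(q) for q in cs])
    g=((abs(b[...,2]-b[...,0])<28)&(b.max(2)<130)).astype(np.uint8)*255
    if n=='top':
        cn=contour_at(g,(261-9,270+12));print('large@30',shape(c,cn,30))
E
```

```text
top seal {'c': array([459.5, -12.8]), 'm': array([459.4, -12.9]), 'lw': array([39.2, 20.9]), 'yaw': np.float64(0.509)} 234.5 [28 41 65]
tile {'c': array([454. , -12.6]), 'm': array([448.6, -12.9]), 'lw': array([98.9, 52.6]), 'yaw': np.float64(0.152)} [402.5, 280.0]
large@30 {'c': array([457.4, -11.6]), 'm': array([457.5, -11.8]), 'lw': array([57.8, 56.3]), 'yaw': np.float64(0.0)}
scene seal {'c': array([462.9, -12.3]), 'm': array([463. , -12.2]), 'lw': array([41. , 21.2]), 'yaw': np.float64(0.543)} 101.0 [ 0 35 80]
tile {'c': array([512.7,  -4.7]), 'm': array([503.6,  -7.3]), 'lw': array([76. , 53.8]), 'yaw': np.float64(0.107)} [40.0, 168.5]
```

Request:
play_rows([
  {"delta_rot": [0, 0, 0], "dp": [28, -28, 0], "jaw": 0},
  {"delta_rot": [0, 0, 0], "dp": [28, -28, 0], "jaw": 0},
  {"delta_rot": [0, 0, 0], "dp": [28, -28, 0], "jaw": 0},
  {"delta_rot": [0, 0, 0], "dp": [28, -28, 0], "jaw": 0},
  {"delta_rot": [0, 0, 0], "dp": [28, -28, 0], "jaw": 0},
  {"delta_rot": [0, 0, 0], "dp": [28, -28, 0], "jaw": 0},
  {"delta_rot": [0, 0, 0], "dp": [28, -28, 0], "jaw": 0},
  {"delta_rot": [0, 0, 0], "dp": [28, -28, 0], "jaw": 0},
  {"delta_rot": [0, 0, 0], "dp": [28, -28, 0], "jaw": 0},
  {"delta_rot": [0, 0, 0], "dp": [28, -28, 0], "jaw": 0},
], grip_force=30)

```text
time_s: 0.98
position: [353.5, -198.4, 195.3]
tcp_rot: [-3.137, 0.001, 0.264]
force: [-0.3, -0.3, -0.0]
opening: 1.002
```

```bash
cat >> h.py <<'E'
from scipy.spatial.transform import Rotation as Ro
def go(x,y,z,yaw):
    s=ctrl.state();R=Ro.from_euler('xyz',s['tcp_rot']);G=Ro.from_euler('xyz',[np.pi,0,yaw])
    d=R.inv().apply(np.array([x,y,z])-s['position'])
    rv=(R.inv()*G).as_rotvec()
    print('t',round(s['time_s'],2),'pos',np.round(s['position'],1),'rot',np.round(s['tcp_rot'],3),'| d_tool',np.round(d,1),'rv',np.round(rv,3),'F',np.round(s['force'],1),'op',round(s['opening'],3),'q6',round(s['qpos'][5],2))
E
python3 -c "
from h import *
go(461,-12.5,200,.52)"
```

```text
t 0.98 pos [ 353.5 -198.4  195.3] rot [-3.137e+00  1.000e-03  2.640e-01] | d_tool [ 152.2 -151.5   -4.2] rv [-0.004  0.    -0.256] F [-0.3 -0.3 -0. ] op 1.002 q6 2.17
```

Request:
play_rows([
  {"delta_rot": [0, 0, 0], "dp": [28, -28, -1], "jaw": 0},
  {"delta_rot": [0, 0, 0], "dp": [28, -28, -1], "jaw": 0},
  {"delta_rot": [0, 0, 0], "dp": [28, -28, -1], "jaw": 0},
  {"delta_rot": [0, 0, 0], "dp": [28, -28, -1], "jaw": 0},
  {"delta_rot": [0, 0, 0], "dp": [20, -20, -1], "jaw": 0},
  {"delta_rot": [0, 0, -0.1], "dp": [5, -5, 0], "jaw": 0},
  {"delta_rot": [0, 0, -0.1], "dp": [0, 0, 0], "jaw": 0},
  {"delta_rot": [0, 0, -0.05], "dp": [0, 0, 0], "jaw": 0},
  {"delta_rot": [0, 0, 0], "dp": [0, 0, 0], "jaw": 0},
])

```text
time_s: 1.73
position: [454.5, -11.3, 200.1]
tcp_rot: [-3.136, -0.002, 0.538]
force: [-0.2, -1.2, -0.5]
opening: 1.0
```

```bash
python3 -c "
from h import *
go(461,-12.5,200,.52)
c=ctrl.calibration('wrist');im=ctrl.read_camera('wrist');cv2.imwrite('pics/w1.png',im)
go(461,-12.5,200,.52)
print(proj(c,[[461,-12.5,68]]),c['T'])"
```

```text
t 1.73 pos [454.5 -11.3 200.1] rot [-3.136e+00 -2.000e-03  5.380e-01] | d_tool [5.  4.3 0. ] rv [-0.006 -0.002  0.018] F [-0.2 -1.2 -0.5] op 1.0 q6 2.4
t 1.78 pos [454.4 -11.5 200.1] rot [-3.136e+00 -2.000e-03  5.360e-01] | d_tool [5.2 4.3 0. ] rv [-0.006 -0.002  0.016] F [0.2 0.6 0.3] op 0.997 q6 2.4
[[287.74758922 180.00996284]] [[ 5.12371329e-01  8.14477828e-01  2.72215885e-01  5.24800006e+02]
 [-8.58738222e-01  4.88390333e-01  1.55059822e-01  2.94509153e+01]
 [-6.65481952e-03 -3.13210392e-01  9.49660446e-01  3.72319176e+02]
 [ 0.00000000e+00  0.00000000e+00  0.00000000e+00  1.00000000e+00]]
```

View pics/w1.png

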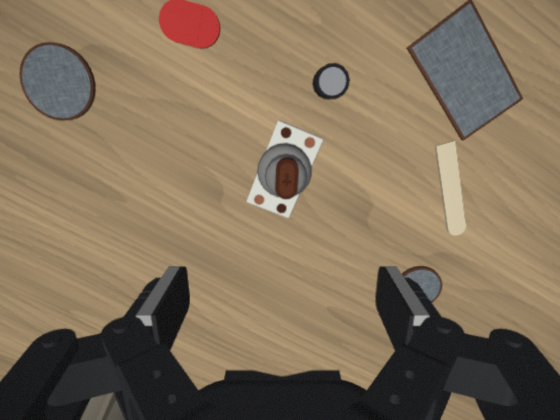

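```bash
python3 - <<'E'
from h import *
c=ctrl.calibration('wrist');im=cv2.imread('pics/w1.png');b=im.astype(int)
print(b[178,287])
m=(((b[...,2]-b[...,0])>25)&(b[...,2]<120)&(b[...,1]<55)).astype(np.uint8)*255
cn=contour_at(m,(287,178));print('seal',shape(c,cn,67))
w=((b.min(2)>125)&(b.max(2)-b.min(2)<40)).astype(np.uint8)*255
cs=[q for q in cv2.findContours(w,0,1)[0] if abs(q.mean((0,1))-np.array((285,170))).max()<50 and cv2.contourArea(q)>20]
print('tile',shape(c,np.concatenate(cs),12))
g=((abs(b[...,2]-b[...,0])<28)&(b.max(2)<130)).astype(np.uint8)*255
print('large',shape(c,contour_at(g,(265,175)),30))
for k,p in dict(large=(57,80),tile=(465,70)).items(): print(k,shape(c,contour_at(g,p),5))
E
```

```text
[28 42 75]
seal {'c': array([461.9, -10.7]), 'm': array([461.5, -10.8]), 'lw': array([38.3, 20.1]), 'yaw': np.float64(0.53)}
tile {'c': array([455.2, -10.6]), 'm': array([454.3, -10.2]), 'lw': array([100.1,  54.3]), 'yaw': np.float64(0.15)}
large {'c': array([459.5,  -9.6]), 'm': array([462.8,  -5.9]), 'lw': array([57.7, 57.2]), 'yaw': np.float64(-0.257)}
large {'c': array([413.4, 247.6]), 'm': array([413.4, 247.6]), 'lw': array([75. , 74.6]), 'yaw': np.float64(0.189)}
tile {'c': array([ 643.3, -123.6]), 'm': array([ 643.3, -123.5]), 'lw': array([115.6,  69.5]), 'yaw': np.float64(1.196)}
```

Request:
play_rows([
  {"delta_rot": [-0.006, -0.002, 0.012], "dp": [6, 4, 0], "jaw": 0},
  {"delta_rot": [0, 0, 0], "dp": [0, 0, 30], "jaw": 60},
  {"delta_rot": [0, 0, 0], "dp": [0, 0, 30], "jaw": 60},
  {"delta_rot": [0, 0, 0], "dp": [0, 0, 25], "jaw": 60},
  {"delta_rot": [0, 0, 0], "dp": [0, 0, 10], "jaw": 60},
  {"delta_rot": [0, 0, 0], "dp": [0, 0, 0], "jaw": 60},
  {"delta_rot": [0, 0, 0], "dp": [0, 0, 0], "jaw": 60},
])

```text
time_s: 2.37
position: [465.8, -14.9, 102.8]
tcp_rot: [3.136, -0.004, 0.505]
force: [0.9, 0.1, 0.5]
opening: 0.765
```

```bash
python3 -c "
from h import *
go(461.5,-12,61,.525)
c=ctrl.calibration('wrist');im=ctrl.read_camera('wrist');cv2.imwrite('pics/w2.png',im)
b=im.astype(int)
m=(((b[...,2]-b[...,0])>25)&(b[...,2]<120)&(b[...,1]<55)).astype(np.uint8)*255
p=proj(c,[[461.5,-12,68]]);print(p)
cn=contour_at(m,tuple(map(float,p[0])));print('seal',shape(c,cn,67))
"
```

```text
t 2.37 pos [465.8 -14.9 102.8] rot [ 3.136 -0.004  0.505] | d_tool [-2.5 -4.9 41.8] rv [ 0.006 -0.004 -0.02 ] F [0.9 0.1 0.5] op 0.765 q6 2.43
[[275.25775841 225.42000999]]
seal {'c': array([460. , -11.7]), 'm': array([460.8, -11. ]), 'lw': array([45. , 20.3]), 'yaw': np.float64(0.482)}
```

View pics/w2.png

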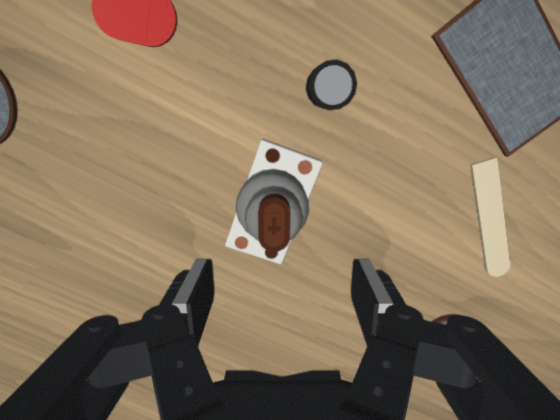

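Request:
play_rows([
  {"delta_rot": [0.006, -0.004, -0.02], "dp": [-2.5, -5, 15], "jaw": 60},
  {"delta_rot": [0, 0, 0], "dp": [0, 0, 12], "jaw": 60},
  {"delta_rot": [0, 0, 0], "dp": [0, 0, 7], "jaw": 60},
  {"delta_rot": [0, 0, 0], "dp": [0, 0, 3], "jaw": 60},
  {"delta_rot": [0, 0, 0], "dp": [0, 0, 0], "jaw": 60},
])

```text
time_s: 2.83
position: [467.0, -13.7, 70.5]
tcp_rot: [3.134, -0.008, 0.521]
force: [-0.5, -0.0, -0.1]
opening: 0.762
```

```bash
python3 -c "
from h import *
go(461.5,-11.5,61,.525)
im=ctrl.read_camera('wrist');cv2.imwrite('pics/w3.png',im)
"
```

```text
t 2.83 pos [467.  -13.7  70.5] rot [ 3.134 -0.008  0.521] | d_tool [-3.8 -4.8  9.4] rv [ 0.007 -0.008 -0.004] F [-0.5 -0.  -0.1] op 0.762 q6 2.42
```

View pics/w3.png

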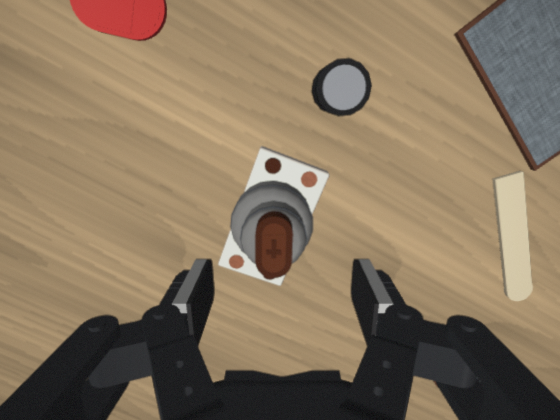

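```bash
python3 -c "
from h import *
s=ctrl.state();c=ctrl.calibration('wrist')
R=Ro.from_euler('xyz',s['tcp_rot']);
for p in ([0,0,0],[0,0,-8],[0,32,-8],[0,-32,-8],[11,32,-8],[0,0,-30]): print(p,proj(c,[s['position']+R.apply(p)]))
print(Ro.from_matrix(R.inv().as_matrix()@c['T'][:3,:3]).as_euler('xyz'), R.inv().apply(c['T'][:3,3]-s['position']))
im=cv2.imread('pics/w3.png');b=im.astype(int)
m=(((b[...,2]-b[...,0])>25)&(b[...,2]<120)&(b[...,1]<55)).astype(np.uint8)*255
m[:,:250]=0
print(shape(c,contour_at(m,(275.,245.)),67))
"
```

```text
[0, 0, 0] [[282.43477018 244.13999573]]
[0, 0, -8] [[282.43128255 250.36791787]]
[0, 32, -8] [[340.1556381  250.33413651]]
[0, -32, -8] [[224.730382  250.3330073]]
[11, 32, -8] [[341.29168431 232.04738182]]
[0, 0, -30] [[282.41996269 270.5138345 ]]
[ 2.82093903e+00 -1.10706846e-03  1.57132901e+00] [ 8.15915276e+01  6.10763760e-02 -1.72069918e+02]
{'c': array([462. , -10.8]), 'm': array([461.8, -10.7]), 'lw': array([41.6, 20.7]), 'yaw': np.float64(0.495)}
```

Request:
play_rows([
  {"delta_rot": [0.006, -0.006, 0], "dp": [-3, -5, -15], "jaw": 185},
  {"delta_rot": [0, 0, 0], "dp": [0, 0, 0], "jaw": 185},
  {"delta_rot": [0, 0, 0], "dp": [0, 0, 0], "jaw": 185},
  {"delta_rot": [0, 0, 0], "dp": [0, 0, 0], "jaw": 185},
  {"delta_rot": [0, 0, 0], "dp": [0, 0, 0], "jaw": 185},
  {"delta_rot": [0, 0, 0], "dp": [0, 0, 0], "jaw": 185},
])

```text
time_s: 3.38
position: [464.6, -11.6, 88.5]
tcp_rot: [3.136, -0.006, 0.52]
force: [-0.3, 0.5, -0.7]
opening: 0.277
```

```bash
python3 -c "
from h import *
go(461.8,-11,61,.525)
c=ctrl.calibration('wrist');s=ctrl.state()
im=ctrl.read_camera('wrist');cv2.imwrite('pics/w4.png',im)
im=ctrl.read_camera('scene');cv2.imwrite('pics/s4.png',cv2.resize(im[100:260,200:400],None,fx=4,fy=4,interpolation=2))
R=Ro.from_euler('xyz',s['tcp_rot'])
for z in (0,-10,-20,-30): print(z,proj(c,[s['position']+R.apply([11,11,z]),s['position']+R.apply([11,-11,z])]).round())
"
```

```text
t 3.38 pos [464.6 -11.6  88.5] rot [ 3.136 -0.006  0.52 ] | d_tool [-2.3 -2.1 27.4] rv [ 0.006 -0.006 -0.005] F [-0.3  0.5 -0.7] op 0.277 q6 2.42
0 [[302. 226.]
 [263. 226.]]
-10 [[303. 234.]
 [262. 234.]]
-20 [[304. 241.]
 [261. 241.]]
-30 [[305. 250.]
 [259. 250.]]
```

View pics/w4.png

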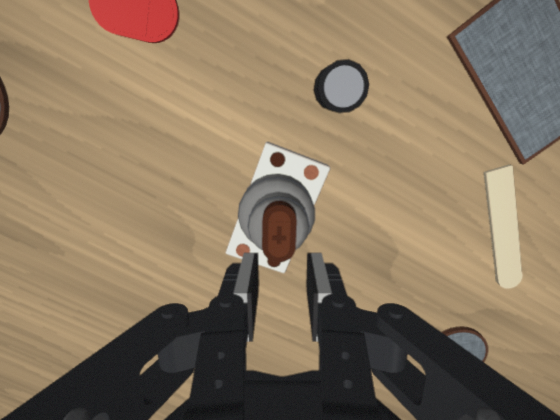

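View pics/s4.png

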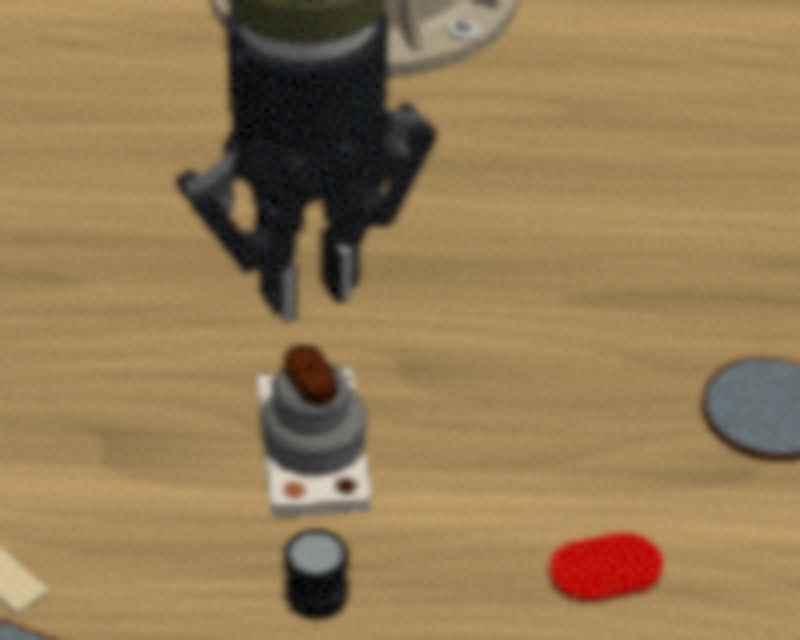

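```bash
python3 -c "
from h import *
cs=ctrl.calibration('scene');c=ctrl.calibration('wrist');s=ctrl.state()
R=Ro.from_euler('xyz',s['tcp_rot'])
for a,b in (((272.5,179.5),(311,253)),((286,175),(254,253))):
    o1,d1=ray(cs,[a]);o2,d2=ray(c,[b]);d1=d1[0];d2=d2[0]
    A=np.c_[d1,-d2];t=np.linalg.lstsq(A,o2-o1,rcond=None)[0]
    p,q=o1+t[0]*d1,o2+t[1]*d2;print(p.round(1),q.round(1),R.inv().apply((p+q)/2-s['position']).round(1))
for z in (0,-10,-20,-30): print(z,proj(cs,[s['position']+R.apply([11,15,z]),s['position']+R.apply([11,-15,z])]).round(1))
"
```

```text
[478.4 -20.7 118.8] [479.1 -18.9 118. ] [  8.5  14.5 -29.9]
[467.9   6.3 122.8] [467.8   5.9 122.9] [ 12.  -13.4 -34.5]
0 [[273.4 191.3]
 [286.3 186.7]]
-10 [[273.4 187.7]
 [286.3 183.2]]
-20 [[273.3 184.2]
 [286.4 179.7]]
-30 [[273.2 180.6]
 [286.4 176.1]]
```

Request:
play_rows([
  {"delta_rot": [0.006, -0.006, 0], "dp": [-2.5, -2, 10], "jaw": 120},
  {"delta_rot": [0, 0, 0], "dp": [0, 0, 10], "jaw": 120},
  {"delta_rot": [0, 0, 0], "dp": [0, 0, 8], "jaw": 120},
  {"delta_rot": [0, 0, 0], "dp": [0, 0, 4], "jaw": 120},
  {"delta_rot": [0, 0, 0], "dp": [0, 0, 0], "jaw": 120},
  {"delta_rot": [0, 0, 0], "dp": [0, 0, 0], "jaw": 120},
])

```text
time_s: 3.98
position: [459.3, -10.8, 51.6]
tcp_rot: [-3.138, 0.004, 0.52]
force: [-0.5, -0.3, 0.1]
opening: 0.528
```

```bash
python3 -c "
from h import *
go(461.8,-11,32,.525)
c=ctrl.calibration('wrist');s=ctrl.state()
im=ctrl.read_camera('wrist');im2=ctrl.read_camera('scene')
cv2.imwrite('pics/c5.png',np.hstack([cv2.resize(im[180:380,180:380],(400,400)),cv2.resize(im2[140:220,230:310],(400,400),interpolation=2)]))
"
```

```text
t 3.98 pos [459.3 -10.8  51.6] rot [-3.138  0.004  0.52 ] | d_tool [ 2.2  1.5 19.6] rv [-0.004  0.004 -0.005] F [-0.5 -0.3  0.1] op 0.528 q6 2.42
```

View pics/c5.png

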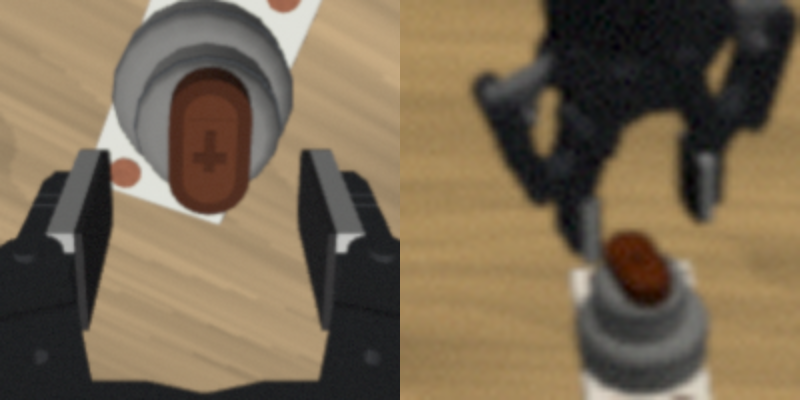

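Request:
play_rows([
  {"delta_rot": [-0.004, 0.004, 0], "dp": [1.5, 1, 6], "jaw": 120},
  {"delta_rot": [0, 0, 0], "dp": [0, 0, 5], "jaw": 120},
  {"delta_rot": [0, 0, 0], "dp": [0, 0, 2], "jaw": 120},
  {"delta_rot": [0, 0, 0], "dp": [0, 0, 0], "jaw": 120},
  {"delta_rot": [0, 0, 0], "dp": [0, 0, 0], "jaw": 120},
])

```text
time_s: 4.5
position: [462.8, -11.2, 38.8]
tcp_rot: [3.139, -0.003, 0.52]
force: [-0.5, -0.3, -0.1]
opening: 0.525
```

```bash
cat > look.py <<'E'
from h import *
import sys
n=sys.argv[1];x,y=int(sys.argv[2]),int(sys.argv[3])
im=ctrl.read_camera('wrist');im2=ctrl.read_camera('scene')
cv2.imwrite(f'pics/{n}.png',np.hstack([cv2.resize(im[180:380,180:380],(400,400)),cv2.resize(im2[y-40:y+40,x-40:x+40],(400,400),interpolation=2)]))
E
python3 -c "
from h import *
go(461.8,-11,32,.525)";python3 look.py c6 270 180
```

```text
t 4.5 pos [462.8 -11.2  38.8] rot [ 3.139e+00 -3.000e-03  5.200e-01] | d_tool [-0.8 -0.7  6.8] rv [ 0.003 -0.003 -0.005] F [-0.5 -0.3 -0.1] op 0.525 q6 2.42
```

View pics/c6.png

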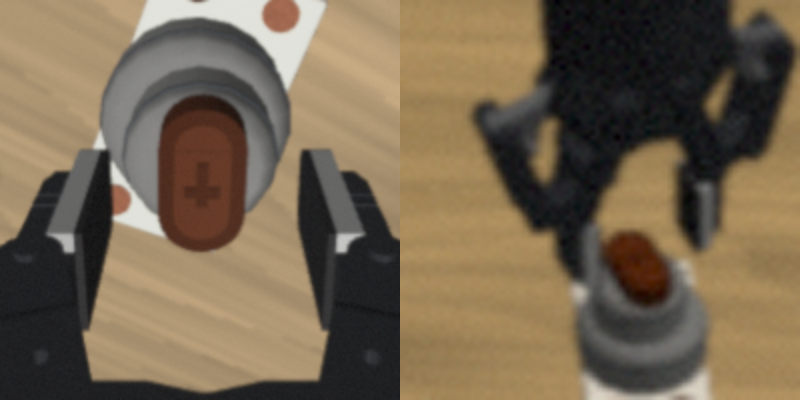

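```bash
python3 -c "
from h import *
cs=ctrl.calibration('scene');c=ctrl.calibration('wrist');s=ctrl.state()
R=Ro.from_euler('xyz',s['tcp_rot'])
for z in (0,-10,-20,-30,-40): print(z,*[proj(cs,[s['position']+R.apply([x,y,z])]).round(0)[0] for x,y in ((11,26),(-11,26),(11,-26),(-11,-26))],'W',*[proj(c,[s['position']+R.apply([x,y,z])]).round(0)[0] for x,y in ((11,22.3),(-11,22.3))])
"
```

```text
0 [269. 209.] [265. 203.] [291. 201.] [286. 195.] W [322. 226.] [320. 261.]
-10 [269. 206.] [265. 199.] [291. 198.] [286. 192.] W [324. 234.] [322. 270.]
-20 [269. 202.] [265. 196.] [291. 195.] [286. 188.] W [326. 241.] [324. 279.]
-30 [269. 199.] [265. 193.] [291. 191.] [286. 185.] W [329. 250.] [327. 290.]
-40 [269. 196.] [264. 189.] [291. 188.] [286. 181.] W [332. 260.] [330. 302.]
```

Request:
play_rows([
  {"delta_rot": [0.003, -0.003, 0], "dp": [-0.8, -0.7, 3], "jaw": 120},
  {"delta_rot": [0, 0, 0], "dp": [0, 0, 3], "jaw": 120},
  {"delta_rot": [0, 0, 0], "dp": [0, 0, 0], "jaw": 120},
  {"delta_rot": [0, 0, 0], "dp": [0, 0, 0], "jaw": 120},
])

```text
time_s: 4.93
position: [462.2, -11.1, 32.8]
tcp_rot: [3.141, -0.001, 0.52]
force: [0.0, -0.4, 0.1]
opening: 0.523
```

```bash
python3 -c "
from h import *
go(461.8,-11,31,.525)";python3 look.py c7 270 180
```

```text
t 4.93 pos [462.2 -11.1  32.8] rot [ 3.141e+00 -1.000e-03  5.200e-01] | d_tool [-0.3 -0.3  1.8] rv [ 0.    -0.001 -0.005] F [ 0.  -0.4  0.1] op 0.523 q6 2.42
```

View pics/c7.png

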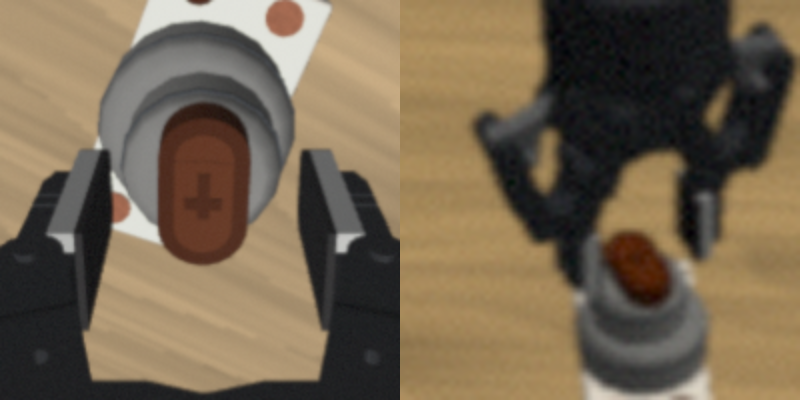

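Request:
play_rows([
  {"delta_rot": [0, 0, 0], "dp": [0, 0, 1.5], "jaw": 160},
  {"delta_rot": [0, 0, 0], "dp": [0, 0, 0], "jaw": 180},
  {"delta_rot": [0, 0, 0], "dp": [0, 0, 0], "jaw": 200},
  {"delta_rot": [0, 0, 0], "dp": [0, 0, 0], "jaw": 220},
  {"delta_rot": [0, 0, 0], "dp": [0, 0, 0], "jaw": 220},
  {"delta_rot": [0, 0, 0], "dp": [0, 0, 0], "jaw": 220},
])

```text
time_s: 5.53
position: [462.6, -11.1, 31.7]
tcp_rot: [3.141, -0.001, 0.52]
force: [0.0, 0.4, -0.0]
opening: 0.246
```

```bash
python3 -c "
from h import *
go(461.8,-11,31,.525)";python3 look.py c8 270 180
```

```text
t 5.53 pos [462.6 -11.1  31.7] rot [ 3.141e+00 -1.000e-03  5.200e-01] | d_tool [-0.7 -0.5  0.7] rv [ 0.001 -0.001 -0.005] F [ 0.   0.4 -0. ] op 0.246 q6 2.42
```

View pics/c8.png

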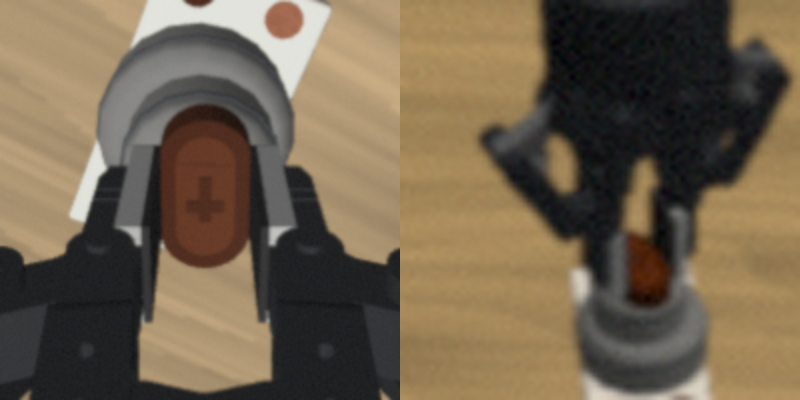

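Request:
play_rows([
  {"delta_rot": [0, 0, 0], "dp": [0, 0, -5], "jaw": 220},
  {"delta_rot": [0, 0, 0], "dp": [0, 0, -12], "jaw": 220},
  {"delta_rot": [0, 0, 0], "dp": [0, 0, -20], "jaw": 220},
  {"delta_rot": [0, 0, 0], "dp": [0, 0, -25], "jaw": 220},
  {"delta_rot": [0, 0, 0], "dp": [0, 0, -20], "jaw": 220},
  {"delta_rot": [0, 0, 0], "dp": [0, 0, 0], "jaw": 220},
])

```text
time_s: 6.13
position: [460.0, -10.7, 116.5]
tcp_rot: [-3.139, 0.003, 0.52]
force: [0.7, -0.1, -0.2]
opening: 0.245
```

```bash
python3 -c "
from h import *
go(632.3,116.5,90,1.82)";python3 look.py c9 270 180
```

```text
t 6.13 pos [460.  -10.7 116.5] rot [-3.139e+00  3.000e-03  5.200e-01] | d_tool [212.8 -24.7  25.9] rv [-5.0e-03  1.0e-03 -1.3e+00] F [ 0.7 -0.1 -0.2] op 0.245 q6 2.42
```

View pics/c9.png

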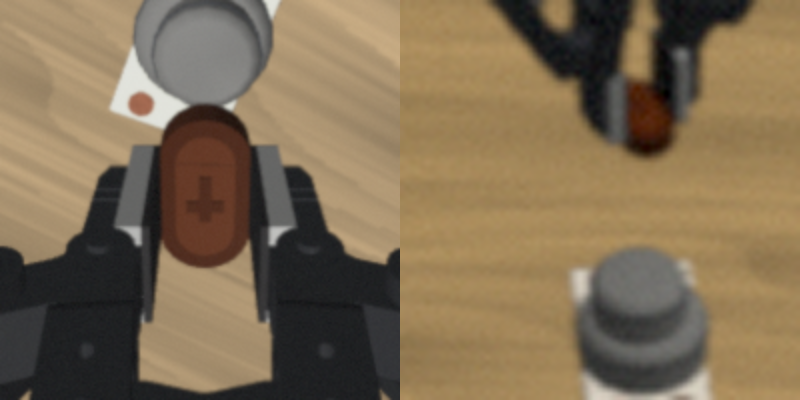

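Request:
play_rows([
  {"delta_rot": [0, 0, 0], "dp": [15, -2, 0], "jaw": 220},
  {"delta_rot": [0, 0, 0], "dp": [30, -4, 0], "jaw": 220},
  {"delta_rot": [0, 0, 0], "dp": [35, -4, 0], "jaw": 220},
  {"delta_rot": [0, 0, 0], "dp": [35, -4, 0], "jaw": 220},
  {"delta_rot": [0, 0, 0], "dp": [35, -4, 0], "jaw": 220},
  {"delta_rot": [0, 0, 0], "dp": [30, -4, 0], "jaw": 220},
  {"delta_rot": [0, 0, 0], "dp": [20, -2, 0], "jaw": 220},
  {"delta_rot": [0, 0, 0], "dp": [5, 0, 0], "jaw": 220},
  {"delta_rot": [0, 0, -0.06], "dp": [0, 0, 0], "jaw": 220},
  {"delta_rot": [0, 0, -0.12], "dp": [0, 0, 0], "jaw": 220},
])

```text
time_s: 7.07
position: [622.1, 117.8, 95.5]
tcp_rot: [-3.122, 0.022, 0.701]
force: [-1.0, 0.4, 0.5]
opening: 0.243
```

Request:
play_rows([
  {"delta_rot": [0, 0, -0.12], "dp": [0, 0, 0], "jaw": 220},
  {"delta_rot": [0, 0, -0.12], "dp": [0, 0, 0], "jaw": 220},
  {"delta_rot": [0, 0, -0.12], "dp": [0, 0, 0], "jaw": 220},
  {"delta_rot": [0, 0, -0.12], "dp": [0, 0, 0], "jaw": 220},
  {"delta_rot": [0, 0, -0.12], "dp": [0, 0, 0], "jaw": 220},
  {"delta_rot": [0, 0, -0.12], "dp": [0, 0, 0], "jaw": 220},
  {"delta_rot": [0, 0, -0.12], "dp": [0, 0, 0], "jaw": 220},
  {"delta_rot": [0, 0, -0.12], "dp": [0, 0, 0], "jaw": 220},
  {"delta_rot": [0, 0, 0], "dp": [0, 0, 0], "jaw": 220},
])

```text
time_s: 7.82
position: [608.1, 113.1, 81.6]
tcp_rot: [-3.085, -0.005, 1.704]
force: [0.2, -0.3, 0.0]
opening: 0.244
```

```bash
python3 -c "
from h import *
go(632.3,116.5,30,1.82)"
```

```text
t 7.82 pos [608.1 113.1  81.6] rot [-3.085 -0.005  1.704] | d_tool [-0.1 27.3 50.1] rv [-0.056 -0.009 -0.116] F [ 0.2 -0.3  0. ] op 0.244 q6 1.49
```

Request:
play_rows([
  {"delta_rot": [-0.056, -0.009, -0.11], "dp": [0, 13, 0], "jaw": 220},
  {"delta_rot": [0, 0, 0], "dp": [0, 13, 0], "jaw": 220},
  {"delta_rot": [0, 0, 0], "dp": [0, 0, 0], "jaw": 220},
  {"delta_rot": [0, 0, 0], "dp": [0, 0, 0], "jaw": 220},
])

```text
time_s: 8.15
position: [627.4, 115.8, 75.4]
tcp_rot: [-3.132, -0.001, 1.805]
force: [-0.7, 0.0, -0.9]
opening: 0.242
```

```bash
python3 -c "
from h import *
go(632.3,116.5,30,1.82)
c=ctrl.calibration('wrist');im=ctrl.read_camera('wrist');cv2.imwrite('pics/w10.png',im)
"
```

```text
t 8.15 pos [627.4 115.8  75.4] rot [-3.132e+00 -1.000e-03  1.805e+00] | d_tool [-0.5  5.4 45.4] rv [-0.01  -0.001 -0.015] F [-0.7  0.  -0.9] op 0.242 q6 1.39
```

View pics/w10.png

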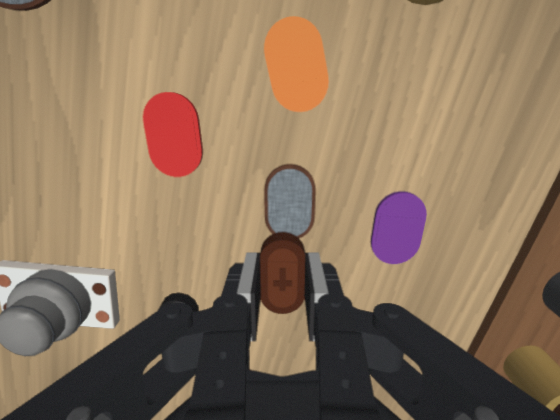

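```bash
python3 -c "
from h import *
c=ctrl.calibration('wrist')
u=np.array([np.cos(1.82),np.sin(1.82)]);v=np.array([-u[1],u[0]]);p=np.array([632.3,116.5])
for a,b in((31,0),(-31,0),(0,20),(0,-20),(0,0)): print(a,b,proj(c,[[*(p+a*u+b*v),5]]).round(1))
"
```

```text
31 0 [[288.1 166.4]]
-31 0 [[288.8 241.8]]
0 20 [[262.9 205.8]]
0 -20 [[314.1 205.2]]
0 0 [[288.5 205.5]]
```

Request:
play_rows([
  {"delta_rot": [-0.01, 0, -0.015], "dp": [0, 6, 20], "jaw": 220},
  {"delta_rot": [0, 0, 0], "dp": [0, 0, 25], "jaw": 220},
  {"delta_rot": [0, 0, 0], "dp": [0, 0, 20], "jaw": 220},
  {"delta_rot": [0, 0, 0], "dp": [0, 0, 5], "jaw": 220},
  {"delta_rot": [0, 0, 0], "dp": [0, 0, 0], "jaw": 220},
  {"delta_rot": [0, 0, 0], "dp": [0, 0, 0], "jaw": 220},
])

```text
time_s: 8.7
position: [632.4, 116.1, 4.7]
tcp_rot: [3.141, -0.0, 1.811]
force: [0.0, 0.3, -0.3]
opening: 0.246
```

```bash
python3 -c "
from h import *
go(633,116.7,-21.5,1.82)";python3 look.py c11 338 265
```

```text
t 8.7 pos [632.4 116.1   4.7] rot [ 3.141 -0.     1.811] | d_tool [ 0.5  0.7 26.2] rv [ 0.001 -0.    -0.009] F [ 0.   0.3 -0.3] op 0.246 q6 1.39
```

View pics/c11.png

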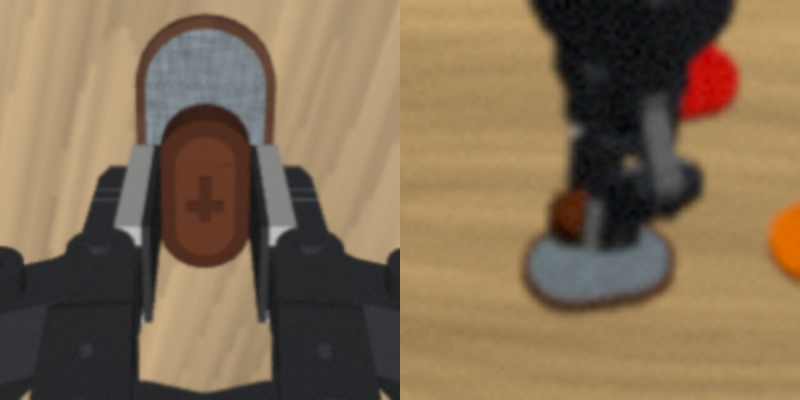

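Good: the seal sits over the board's axis and still hovers. Lowering slowly while watching force.

Request:
play_rows([
  {"delta_rot": [0, 0, 0], "dp": [0.5, 0.6, 8], "jaw": 220},
  {"delta_rot": [0, 0, 0], "dp": [0, 0, 8], "jaw": 220},
  {"delta_rot": [0, 0, 0], "dp": [0, 0, 3], "jaw": 220},
  {"delta_rot": [0, 0, 0], "dp": [0, 0, 1], "jaw": 220},
  {"delta_rot": [0, 0, 0], "dp": [0, 0, 0], "jaw": 220},
])

```text
time_s: 9.22
position: [637.0, 117.1, -12.3]
tcp_rot: [3.132, 0.001, 1.811]
force: [0.3, -0.5, -0.6]
opening: 0.248
```

```bash
python3 -c "
from h import *
go(633,116.7,-21.5,1.82)";python3 look.py c12 338 265
```

```text
t 9.22 pos [637.  117.1 -12.3] rot [3.132e+00 1.000e-03 1.811e+00] | d_tool [ 0.5 -4.   9.1] rv [ 0.009  0.001 -0.009] F [ 0.3 -0.5 -0.6] op 0.248 q6 1.39
```

View pics/c12.png

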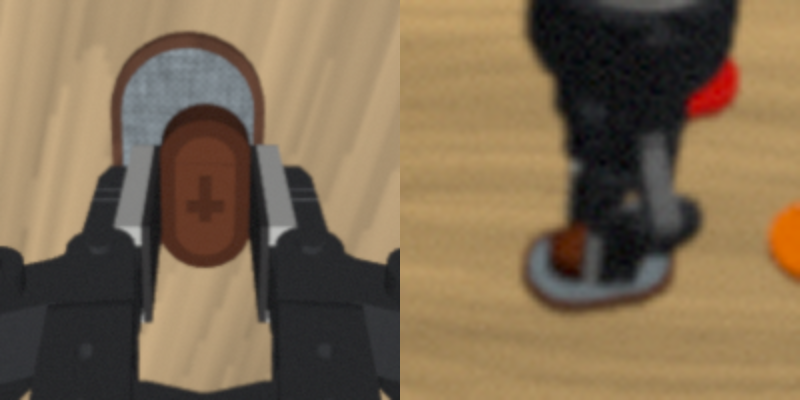

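Request:
play_rows([
  {"delta_rot": [0.009, 0, -0.005], "dp": [0.5, -5, 3], "jaw": 220},
  {"delta_rot": [0, 0, 0], "dp": [0, 0, 2], "jaw": 220},
  {"delta_rot": [0, 0, 0], "dp": [0, 0, 1], "jaw": 220},
  {"delta_rot": [0, 0, 0], "dp": [0, 0, 0], "jaw": 220},
  {"delta_rot": [0, 0, 0], "dp": [0, 0, 0], "jaw": 220},
])

```text
time_s: 9.73
position: [632.0, 116.4, -18.1]
tcp_rot: [3.141, 0.002, 1.817]
force: [-0.3, 0.2, -0.8]
opening: 0.246
```

```bash
python3 -c "
from h import *
go(633,116.7,-21.5,1.82)";python3 look.py c13 338 265
```

```text
t 9.73 pos [632.  116.4 -18.1] rot [3.141e+00 2.000e-03 1.817e+00] | d_tool [0.1 1.1 3.4] rv [ 0.     0.002 -0.003] F [-0.3  0.2 -0.8] op 0.246 q6 1.38
```

View pics/c13.png

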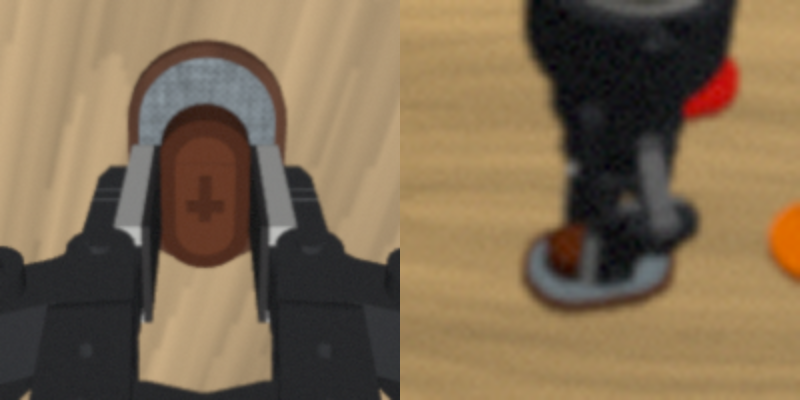

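Request:
play_rows([
  {"delta_rot": [0, 0, 0], "dp": [0, 1, 1.5], "jaw": 220},
  {"delta_rot": [0, 0, 0], "dp": [0, 0, 1], "jaw": 220},
  {"delta_rot": [0, 0, 0], "dp": [0, 0, 0], "jaw": 220},
])

```text
time_s: 10.08
position: [633.4, 116.7, -20.5]
tcp_rot: [3.141, 0.002, 1.817]
force: [-0.1, -0.4, 1.0]
opening: 0.243
```

Request:
play_rows([
  {"delta_rot": [0, 0, 0], "dp": [0, 0, 1], "jaw": 220},
  {"delta_rot": [0, 0, 0], "dp": [0, 0, 0], "jaw": 220},
])

```text
time_s: 10.25
position: [633.7, 116.7, -21.3]
tcp_rot: [3.14, 0.002, 1.817]
force: [0.7, 0.7, 0.7]
opening: 0.245
```

Request:
play_rows([
  {"delta_rot": [0, 0, 0], "dp": [0, 0, 1], "jaw": 220},
  {"delta_rot": [0, 0, 0], "dp": [0, 0, 0], "jaw": 220},
])

```text
time_s: 10.42
position: [633.9, 116.7, -21.1]
tcp_rot: [3.139, 0.002, 1.817]
force: [0.9, 0.3, -0.3]
opening: 0.248
```

```bash
python3 -c "
from h import *
go(633,116.7,-21.5,1.82)";python3 look.py c14 338 265
```

```text
t 10.42 pos [633.9 116.7 -21.1] rot [3.139e+00 2.000e-03 1.817e+00] | d_tool [ 0.2 -0.9  0.4] rv [ 0.002  0.002 -0.003] F [ 0.9  0.3 -0.3] op 0.248 q6 1.38
```

View pics/c14.png

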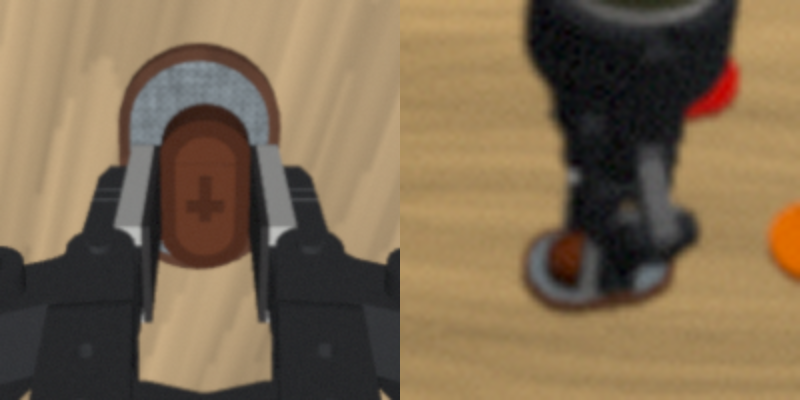

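Request:
play_rows([
  {"delta_rot": [0, 0, 0], "dp": [0, -1, 2], "jaw": 220},
  {"delta_rot": [0, 0, 0], "dp": [0, 0, 1.5], "jaw": 220},
  {"delta_rot": [0, 0, 0], "dp": [0, 0, 0], "jaw": 220},
])

```text
time_s: 10.77
position: [634.2, 116.7, -20.8]
tcp_rot: [3.136, 0.003, 1.817]
force: [-0.3, -0.5, -0.8]
opening: 0.241
```

```bash
python3 -c "
from h import *
go(633,116.7,-21.5,1.82)"
```

```text
t 10.77 pos [634.2 116.7 -20.8] rot [3.136e+00 3.000e-03 1.817e+00] | d_tool [ 0.2 -1.1  0.6] rv [ 0.006  0.003 -0.003] F [-0.3 -0.5 -0.8] op 0.241 q6 1.38
```

```bash
python3 -c "
from h import *
s=ctrl.state();print(s['qpos'].round(3),s['effort'].round(1),s['force'])
c=ctrl.calibration('top');im=ctrl.read_camera('top');im2=ctrl.read_camera('scene')
cv2.imwrite('pics/c15.png',np.hstack([cv2.resize(im[135:215,150:230],(400,400),interpolation=2),cv2.resize(im2[230:310,300:380],(400,400),interpolation=2)]))"
```

```text
[ 5.800e-02  5.820e-01 -1.040e-01  8.790e-01 -1.000e-03  1.383e+00] [  0.  -58.7  26.    0.   -0.    0. ] [-0.29726606 -0.49687984 -0.82694453]
```

View pics/c15.png

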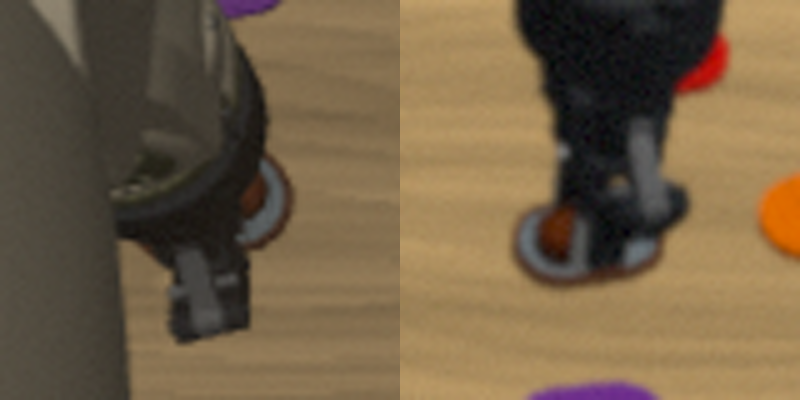

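Request:
play_rows([
  {"delta_rot": [0.004, 0, 0], "dp": [0, -1, 4], "jaw": 220},
])

```text
time_s: 10.95
position: [634.5, 116.7, -21.7]
tcp_rot: [3.137, 0.003, 1.817]
force: [-13.8, -0.0, 48.4]
opening: 0.245
```

```bash
python3 -c "
from h import *
go(633,116.7,-21.5,1.82)"
```

```text
t 10.95 pos [634.5 116.7 -21.7] rot [3.137e+00 3.000e-03 1.817e+00] | d_tool [ 0.4 -1.4 -0.2] rv [ 0.005  0.003 -0.003] F [-13.8  -0.   48.4] op 0.245 q6 1.38
```

Request:
play_rows([
  {"delta_rot": [0, 0, 0], "dp": [0, 0, -0.5], "jaw": 220},
  {"delta_rot": [0, 0, 0], "dp": [0, 0, 0], "jaw": 180},
  {"delta_rot": [0, 0, 0], "dp": [0, 0, 0], "jaw": 140},
  {"delta_rot": [0, 0, 0], "dp": [0, 0, 0], "jaw": 120},
  {"delta_rot": [0, 0, 0], "dp": [0, 0, 0], "jaw": 120},
  {"delta_rot": [0, 0, 0], "dp": [0, 0, -3], "jaw": 120},
  {"delta_rot": [0, 0, 0], "dp": [0, 0, -10], "jaw": 120},
  {"delta_rot": [0, 0, 0], "dp": [0, 0, -25], "jaw": 120},
  {"delta_rot": [0, 0, 0], "dp": [0, 0, -30], "jaw": 120},
  {"delta_rot": [0, 0, 0], "dp": [0, 0, -30], "jaw": 120},
])

```text
time_s: 11.78
position: [626.7, 116.3, 71.1]
tcp_rot: [-3.128, -0.001, 1.817]
force: [0.9, 0.1, 0.1]
opening: 0.529
```

```bash
python3 -c "
from h import *
go(461,-11,100,.15)
c=ctrl.calibration('wrist');im=ctrl.read_camera('wrist');cv2.imwrite('pics/w16.png',im)
print(proj(c,[[633,116.7,5]]),c['T'][2])
b=im.astype(int)
m=(((b[...,2]-b[...,0])>25)&(b[...,2]<120)&(b[...,1]<55)).astype(np.uint8)*255
cs=[q for q in cv2.findContours(m,0,1)[0] if cv2.contourArea(q)>200]
for q in cs: print(shape(c,q,14))
"
```

```text
t 11.78 pos [626.7 116.3  71.1] rot [-3.128e+00 -1.000e-03  1.817e+00] | d_tool [ -83.  -192.2  -26.3] rv [-0.011  0.011  1.667] F [0.9 0.1 0.1] op 0.529 q6 1.38
[[290.65911281 208.1769154 ]] [-1.50892171e-02 -3.12984788e-01  9.49638267e-01  2.43217607e+02]
{'c': array([821.4, 110.1]), 'm': array([821.4, 109.1]), 'lw': array([142.1,   7.7]), 'yaw': np.float64(1.57)}
{'c': array([635.9, 116.6]), 'm': array([635.8, 116.6]), 'lw': array([40.3, 20.2]), 'yaw': np.float64(-1.326)}
```

View pics/w16.png

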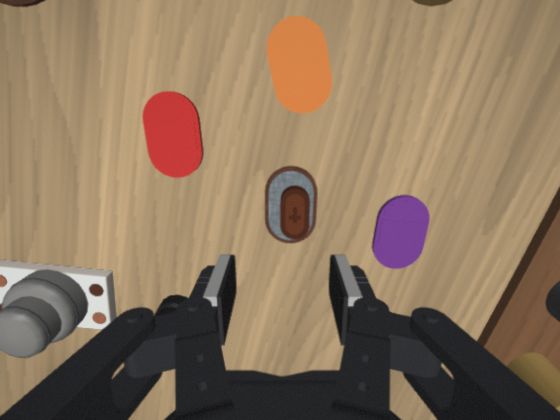

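```bash
python3 -c "
from h import *
c=ctrl.calibration('wrist');im=cv2.imread('pics/w16.png')
hsv=cv2.cvtColor(im,cv2.COLOR_BGR2HSV);print(im[204,278],im[170,290],im[204,267],im[204,240])
b=im.astype(int)
m=((b.max(2)<135)&(b[...,2]<b[...,0]+60)).astype(np.uint8)*255
m[:155]=0;m[250:]=0;m[:,:245]=0;m[:,340:]=0
q=contour_at(m,(290.,204.));print(shape(c,q,4),cv2.boundingRect(q))
"
```

```text
[133 128 119] [ 69  80 102] [57 67 94] [107 138 160]
{'c': array([638. , 116.5]), 'm': array([637.7, 116.3]), 'lw': array([63.7, 40.8]), 'yaw': np.float64(-1.342)} (265, 166, 52, 77)
```

Request:
play_rows([
  {"delta_rot": [-0.011, 0, 0], "dp": [-8, -18, 0], "jaw": 60},
  {"delta_rot": [0, 0, 0], "dp": [-15, -35, 0], "jaw": 60},
  {"delta_rot": [0, 0, 0], "dp": [-15, -35, 0], "jaw": 60},
  {"delta_rot": [0, 0, 0], "dp": [-15, -35, 0], "jaw": 60},
  {"delta_rot": [0, 0, 0], "dp": [-15, -35, 0], "jaw": 60},
  {"delta_rot": [0, 0, 0], "dp": [-10, -20, 0], "jaw": 60},
  {"delta_rot": [0, 0, 0], "dp": [-4, -10, 0], "jaw": 60},
  {"delta_rot": [0, 0, 0], "dp": [0, 0, 0], "jaw": 60},
  {"delta_rot": [0, 0, 0], "dp": [0, 0, 0], "jaw": 60},
])

```text
time_s: 12.58
position: [468.3, -12.3, 84.8]
tcp_rot: [3.116, 0.006, 1.819]
force: [0.4, -0.7, 0.4]
opening: 0.767
```

```bash
python3 -c "
from h import *
go(461,-11,70,1.8)
im=ctrl.read_camera('wrist');cv2.imwrite('pics/w17.png',im)
c=ctrl.calibration('wrist');print(proj(c,[[461,-11,58]]))
"
```

```text
t 12.58 pos [468.3 -12.3  84.8] rot [3.116 0.006 1.819] | d_tool [ 3.1 -7.2 14.6] rv [0.026 0.006 0.019] F [ 0.4 -0.7  0.4] op 0.767 q6 1.12
[[269.3422222  221.79690932]]
```

View pics/w17.png

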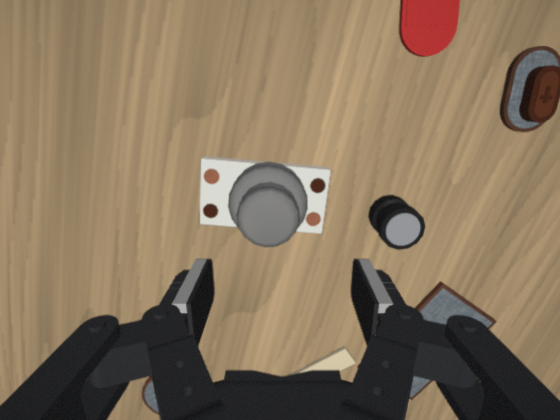

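```bash
python3 -c "
from h import *
c=ctrl.calibration('wrist')
print(plane(c,[(268.5,214.5)],53),plane(c,[(236,214.5),(301,214.5)],53), plane(c,[(268,202)],30),plane(c,[(229,204),(307,204)],30))
print('tilec',plane(c,[(202,158),(330,169),(322,234),(200,224)],12).round(1), plane(c,[(202,158),(330,169),(322,234),(200,224)],12).mean(0))
im=cv2.imread('pics/w17.png');cv2.imwrite('pics/w17z.png',cv2.resize(im[140:260,190:340],None,fx=5,fy=5,interpolation=2))
im=ctrl.read_camera('top');
cv2.imwrite('pics/t17.png',cv2.resize(im[230:310,220:300],(560,560),interpolation=2))"
```

```text
[[459.65094533  -8.03912926]] [[438.8159791  -13.1248956 ]
 [480.58194416  -2.93352273]] [[458.70437376  -7.13300993]] [[431.5472814  -15.36301576]
 [486.72345757  -1.85195142]]
tilec [[403.8   9. ]
 [499.6  24.1]
 [508.9 -29.3]
 [411.3 -44. ]] [455.88551337 -10.03854465]
```

View pics/w17z.png

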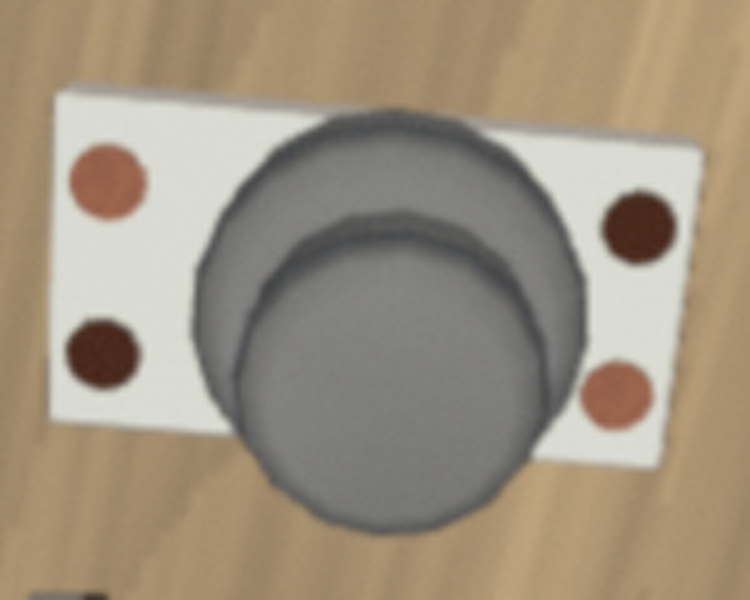

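Request:
play_rows([
  {"delta_rot": [0.026, 0.006, 0], "dp": [4, -8, 10], "jaw": 60},
  {"delta_rot": [0, 0, 0], "dp": [0, 0, 20], "jaw": 60},
  {"delta_rot": [0, 0, 0], "dp": [0, 0, 20], "jaw": 60},
  {"delta_rot": [0, 0, 0], "dp": [0, 0, 8], "jaw": 60},
  {"delta_rot": [0, 0, 0], "dp": [0, 0, 0], "jaw": 60},
  {"delta_rot": [0, 0, 0], "dp": [0, 0, 0], "jaw": 60},
], grip_force=40)

```text
time_s: 13.18
position: [463.9, -6.8, 22.8]
tcp_rot: [-3.138, -0.0, 1.826]
force: [0.5, -0.8, 0.2]
opening: 0.766
```

```bash
python3 -c "
from h import *
go(459.8,-9.8,8,1.82)";python3 look.py c18 275 190
```

```text
t 13.18 pos [463.9  -6.8  22.8] rot [-3.138 -0.     1.826] | d_tool [-1.9 -4.7 14.8] rv [-0.004 -0.     0.006] F [ 0.5 -0.8  0.2] op 0.766 q6 1.13
```

View pics/c18.png

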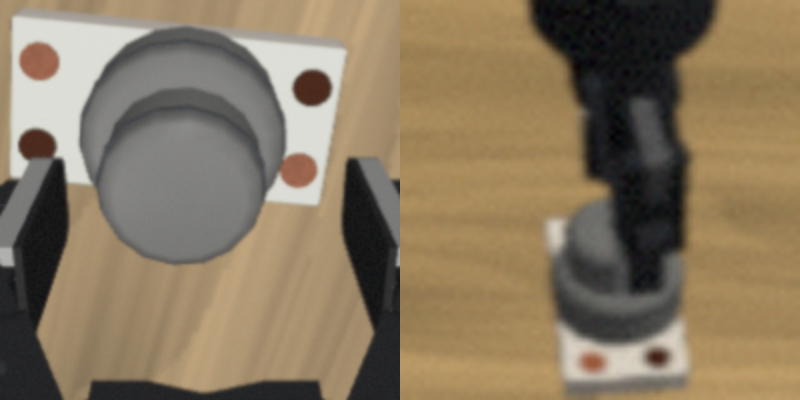

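Request:
play_rows([
  {"delta_rot": [-0.004, 0, 0.004], "dp": [-1, -5, 5], "jaw": 60},
  {"delta_rot": [0, 0, 0], "dp": [0, 0, 5], "jaw": 60},
  {"delta_rot": [0, 0, 0], "dp": [0, 0, 2], "jaw": 60},
  {"delta_rot": [0, 0, 0], "dp": [0, 0, 0], "jaw": 60},
])

```text
time_s: 13.62
position: [461.5, -9.8, 12.8]
tcp_rot: [3.136, 0.002, 1.822]
force: [-0.2, 0.4, -0.7]
opening: 0.76
```

```bash
python3 -c "
from h import *
go(459.8,-9.8,8,1.82)";python3 look.py c19 275 190
```

```text
t 13.62 pos [461.5  -9.8  12.8] rot [3.136e+00 2.000e-03 1.822e+00] | d_tool [ 0.5 -1.7  4.7] rv [0.006 0.002 0.002] F [-0.2  0.4 -0.7] op 0.76 q6 1.12
```

View pics/c19.png

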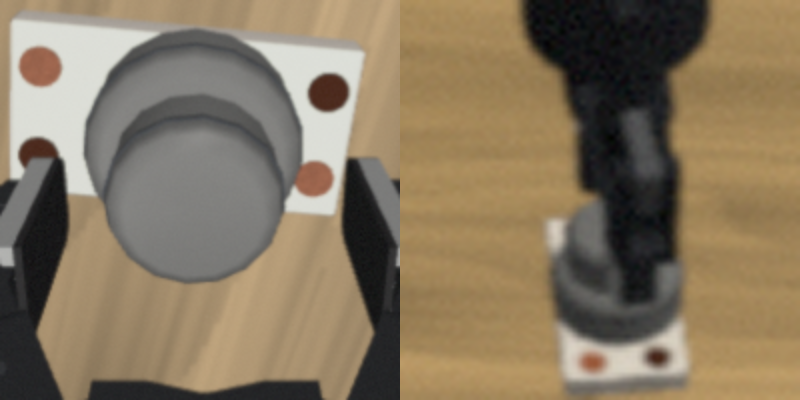

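Request:
play_rows([
  {"delta_rot": [0.006, 0, 0], "dp": [0.5, -2.5, 3], "jaw": 70},
  {"delta_rot": [0, 0, 0], "dp": [0, 0, 1.5], "jaw": 80},
  {"delta_rot": [0, 0, 0], "dp": [0, 0, 0], "jaw": 100},
  {"delta_rot": [0, 0, 0], "dp": [0, 0, 0], "jaw": 115},
  {"delta_rot": [0, 0, 0], "dp": [0, 0, 0], "jaw": 125},
])

```text
time_s: 14.13
position: [459.6, -10.3, 8.8]
tcp_rot: [3.141, 0.003, 1.822]
force: [-0.3, -0.2, 0.8]
opening: 0.512
```

```bash
python3 -c "
from h import *
go(459.8,-9.8,8,1.82)";python3 look.py c20 275 190
```

```text
t 14.13 pos [459.6 -10.3   8.8] rot [3.141e+00 3.000e-03 1.822e+00] | d_tool [0.4 0.3 0.8] rv [0.001 0.003 0.002] F [-0.3 -0.2  0.8] op 0.512 q6 1.12
```

View pics/c20.png

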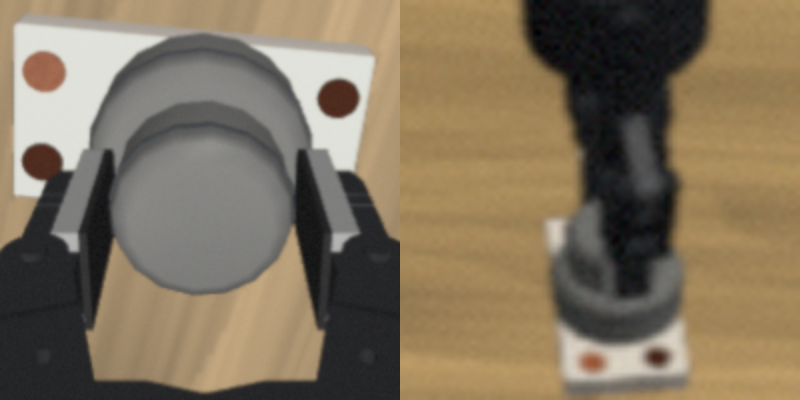

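Request:
play_rows([
  {"delta_rot": [0, 0, 0], "dp": [0, 0, 0.5], "jaw": 140},
  {"delta_rot": [0, 0, 0], "dp": [0, 0, 0], "jaw": 160},
  {"delta_rot": [0, 0, 0], "dp": [0, 0, 0], "jaw": 160},
  {"delta_rot": [0, 0, 0], "dp": [0, 0, 0], "jaw": 160},
])

```text
time_s: 14.57
position: [459.9, -10.2, 9.5]
tcp_rot: [3.14, 0.003, 1.822]
force: [-0.1, 0.7, 0.0]
opening: 0.465
```

Request:
play_rows([
  {"delta_rot": [0, 0, 0], "dp": [0, 0, -4], "jaw": 160},
  {"delta_rot": [0, 0, 0], "dp": [0, 0, -10], "jaw": 160},
  {"delta_rot": [0, 0, 0], "dp": [0, 0, -20], "jaw": 160},
  {"delta_rot": [0, 0, 0], "dp": [0, 0, -25], "jaw": 160},
  {"delta_rot": [0, 0, 0], "dp": [0, 0, -20], "jaw": 160},
  {"delta_rot": [0, 0, 0], "dp": [0, 0, 0], "jaw": 160},
])

```text
time_s: 15.07
position: [457.0, -9.4, 89.9]
tcp_rot: [-3.137, 0.0, 1.822]
force: [0.7, 0.6, -1.0]
opening: 0.476
```

```bash
python3 -c "
from h import *
go(412.5,-242.8,80,1.82)";python3 look.py c21 275 180
```

```text
t 15.07 pos [457.   -9.4  89.9] rot [-3.137  0.     1.822] | d_tool [-215.  -101.    10.4] rv [-0.004  0.     0.002] F [ 0.7  0.6 -1. ] op 0.476 q6 1.12
```

View pics/c21.png

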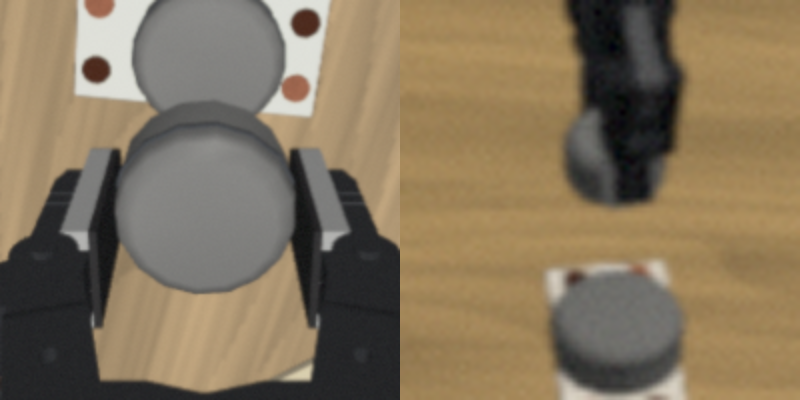

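Request:
play_rows([
  {"delta_rot": [-0.004, 0, 0], "dp": [-16, -8, 0], "jaw": 160},
  {"delta_rot": [0, 0, 0], "dp": [-30, -14, 0], "jaw": 160},
  {"delta_rot": [0, 0, 0], "dp": [-34, -16, 0], "jaw": 160},
  {"delta_rot": [0, 0, 0], "dp": [-34, -16, 0], "jaw": 160},
  {"delta_rot": [0, 0, 0], "dp": [-34, -16, 0], "jaw": 160},
  {"delta_rot": [0, 0, 0], "dp": [-30, -14, 0], "jaw": 160},
  {"delta_rot": [0, 0, 0], "dp": [-20, -10, 0], "jaw": 160},
  {"delta_rot": [0, 0, 0], "dp": [-10, -5, 0], "jaw": 160},
  {"delta_rot": [0, 0, 0], "dp": [0, 0, 0], "jaw": 160},
  {"delta_rot": [0, 0, 0], "dp": [0, 0, 0], "jaw": 160},
])

```text
time_s: 16.0
position: [402.7, -240.5, 73.1]
tcp_rot: [-3.127, -0.015, 1.826]
force: [0.7, 0.1, -0.8]
opening: 0.473
```

```bash
python3 -c "
from h import *
go(412.5,-242.8,40,1.82)
im=ctrl.read_camera('wrist');cv2.imwrite('pics/w22.png',im)
c=ctrl.calibration('wrist');print(proj(c,[[412.5,-242.8,5]]))"
```

```text
t 16.0 pos [ 402.7 -240.5   73.1] rot [-3.127 -0.015  1.826] | d_tool [-5.2  9.4 32.9] rv [-0.015 -0.015  0.006] F [ 0.7  0.1 -0.8] op 0.473 q6 0.61
[[294.13572175 213.42659213]]
```

View pics/w22.png

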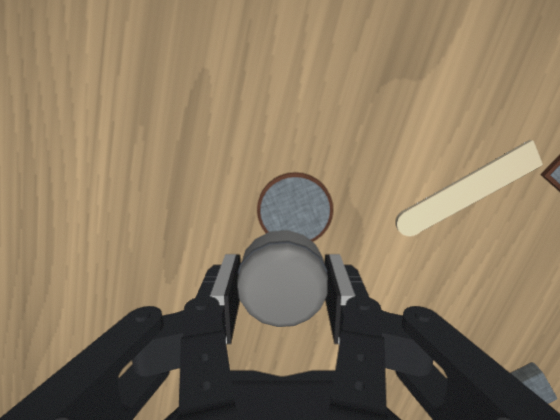

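```bash
python3 -c "
from h import *
c=ctrl.calibration('wrist');im=cv2.imread('pics/w22.png');b=im.astype(int)
print(plane(c,[[295.5,208.5]],5))
m=((b[...,2]-b[...,0]<30)&(b.max(2)<140)).astype(np.uint8)*255
m[:165]=0;m[228:]=0;m[:,:250]=0;m[:,340:]=0
q=contour_at(m,(295.,205.))
P=plane(c,q.reshape(-1,2),5);P=P[q.reshape(-1,2)[:,1]<224]
A=np.c_[2*P,np.ones(len(P))];s=np.linalg.lstsq(A,(P**2).sum(1),rcond=None)[0];print(s[:2],np.sqrt(s[2]+s[:2]@s[:2]))
"
```

```text
[[ 412.45789702 -238.63141147]]
[ 412.30451745 -240.68466428] 27.033998611217797
```

Request:
play_rows([
  {"delta_rot": [-0.015, -0.015, 0], "dp": [-3, 9, 15], "jaw": 160},
  {"delta_rot": [0, 0, 0], "dp": [0, 0, 25], "jaw": 160},
  {"delta_rot": [0, 0, 0], "dp": [0, 0, 20], "jaw": 160},
  {"delta_rot": [0, 0, 0], "dp": [0, 0, 5], "jaw": 160},
  {"delta_rot": [0, 0, 0], "dp": [0, 0, 0], "jaw": 160},
  {"delta_rot": [0, 0, 0], "dp": [0, 0, 0], "jaw": 160},
])

```text
time_s: 16.55
position: [412.3, -233.2, 4.6]
tcp_rot: [-3.141, -0.004, 1.835]
force: [0.1, 0.4, -0.4]
opening: 0.469
```

```bash
python3 -c "
from h import *
go(412.5,-241.5,-21.5,1.82)";python3 look.py c23 185 190
```

```text
t 16.55 pos [ 412.3 -233.2    4.6] rot [-3.141 -0.004  1.835] | d_tool [-8.1 -2.  26.1] rv [-0.    -0.004  0.015] F [ 0.1  0.4 -0.4] op 0.469 q6 0.62
```

View pics/c23.png

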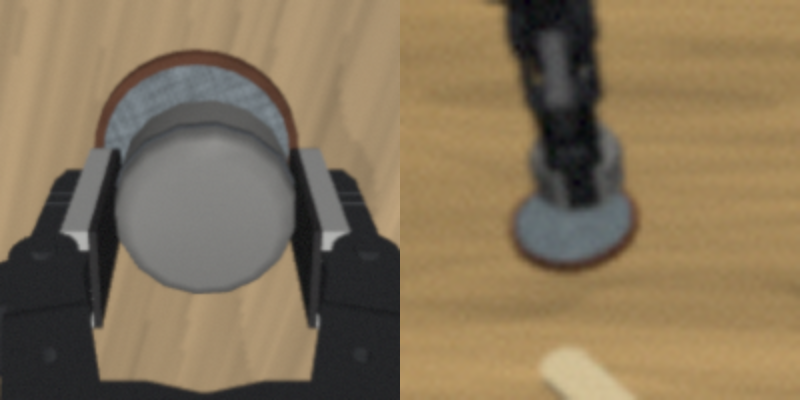

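Request:
play_rows([
  {"delta_rot": [0, -0.004, 0.01], "dp": [-6, -2, 8], "jaw": 160},
  {"delta_rot": [0, 0, 0], "dp": [-3, 0, 7], "jaw": 160},
  {"delta_rot": [0, 0, 0], "dp": [0, 0, 3], "jaw": 160},
  {"delta_rot": [0, 0, 0], "dp": [0, 0, 0], "jaw": 160},
  {"delta_rot": [0, 0, 0], "dp": [0, 0, 0], "jaw": 160},
])

```text
time_s: 17.07
position: [416.1, -246.5, -11.3]
tcp_rot: [3.137, 0.008, 1.823]
force: [-0.2, -0.8, -0.5]
opening: 0.471
```

```bash
python3 -c "
from h import *
go(412.5,-241.5,-21.5,1.82)";python3 look.py c24 185 190
```

```text
t 17.07 pos [ 416.1 -246.5  -11.3] rot [3.137 0.008 1.823] | d_tool [ 5.8 -2.3 10.2] rv [0.005 0.008 0.003] F [-0.2 -0.8 -0.5] op 0.471 q6 0.62
```

View pics/c24.png

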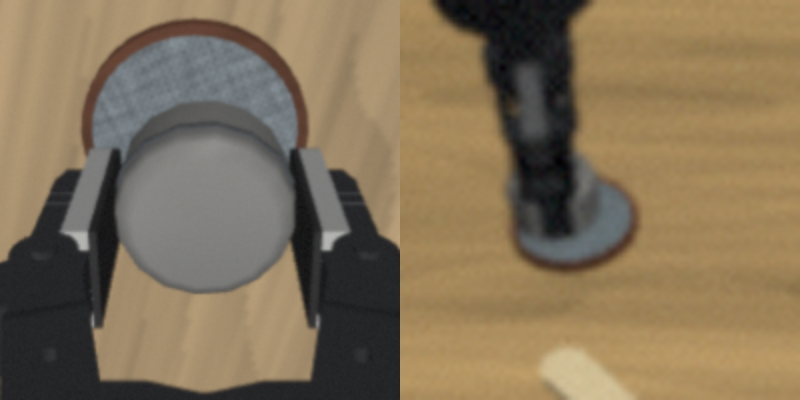

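Request:
play_rows([
  {"delta_rot": [0.005, 0.008, 0], "dp": [5, -3, 2], "jaw": 160},
  {"delta_rot": [0, 0, 0], "dp": [0, 0, 2], "jaw": 160},
  {"delta_rot": [0, 0, 0], "dp": [0, 0, 2], "jaw": 160},
  {"delta_rot": [0, 0, 0], "dp": [0, 0, 0], "jaw": 160},
])

```text
time_s: 17.5
position: [411.5, -241.9, -17.3]
tcp_rot: [-3.141, -0.0, 1.823]
force: [-0.2, 0.7, -1.4]
opening: 0.469
```

```bash
python3 -c "
from h import *
go(412.5,-241.5,-21.5,1.82)";python3 look.py c25 185 190
```

```text
t 17.5 pos [ 411.5 -241.9  -17.3] rot [-3.141 -0.     1.823] | d_tool [0.1 1.  4.2] rv [-0.001 -0.     0.003] F [-0.2  0.7 -1.4] op 0.469 q6 0.62
```

View pics/c25.png

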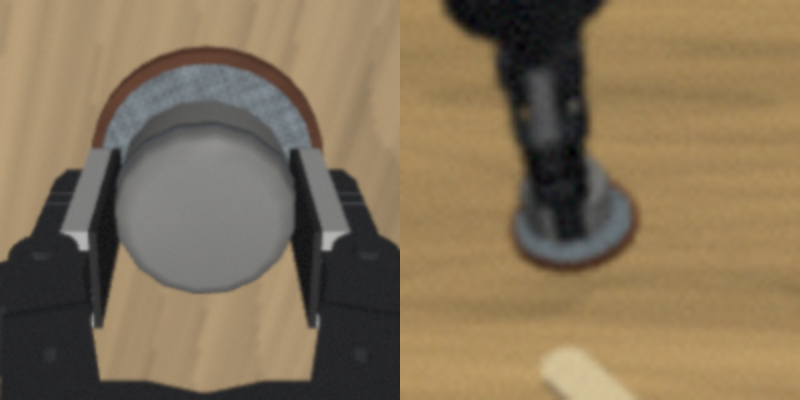

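Request:
play_rows([
  {"delta_rot": [0, 0, 0], "dp": [0, 1, 1.5], "jaw": 160},
  {"delta_rot": [0, 0, 0], "dp": [0, 0, 1.5], "jaw": 160},
  {"delta_rot": [0, 0, 0], "dp": [0, 0, 1], "jaw": 160},
  {"delta_rot": [0, 0, 0], "dp": [0, 0, 0], "jaw": 160},
])

```text
time_s: 17.93
position: [413.3, -242.0, -21.2]
tcp_rot: [3.141, 0.001, 1.824]
force: [0.3, -0.7, -0.6]
opening: 0.467
```

Request:
play_rows([
  {"delta_rot": [0, 0, 0], "dp": [0, 0, 2], "jaw": 160},
])

```text
time_s: 18.02
position: [413.5, -242.2, -22.1]
tcp_rot: [3.141, 0.001, 1.824]
force: [-8.7, 6.9, 39.9]
opening: 0.468
```

```bash
python3 -c "
from h import *
go(412.5,-241.5,-21.5,1.82)"
```

```text
t 18.02 pos [ 413.5 -242.2  -22.1] rot [3.141e+00 1.000e-03 1.824e+00] | d_tool [ 0.9 -0.8 -0.6] rv [0.    0.001 0.004] F [-8.7  6.9 39.9] op 0.468 q6 0.62
```

Request:
play_rows([
  {"delta_rot": [0, 0, 0], "dp": [0, 0, -0.5], "jaw": 160},
  {"delta_rot": [0, 0, 0], "dp": [0, 0, 0], "jaw": 130},
  {"delta_rot": [0, 0, 0], "dp": [0, 0, 0], "jaw": 110},
  {"delta_rot": [0, 0, 0], "dp": [0, 0, 0], "jaw": 80},
  {"delta_rot": [0, 0, 0], "dp": [0, 0, 0], "jaw": 60},
  {"delta_rot": [0, 0, 0], "dp": [0, 0, 0], "jaw": 60},
  {"delta_rot": [0, 0, 0], "dp": [0, 0, -8], "jaw": 60},
  {"delta_rot": [0, 0, 0], "dp": [0, 0, -20], "jaw": 40},
  {"delta_rot": [0, 0, 0], "dp": [0, 0, -30], "jaw": 20},
  {"delta_rot": [0, 0, 0], "dp": [0, 0, -30], "jaw": 0},
])

```text
time_s: 18.85
position: [409.0, -238.6, 64.4]
tcp_rot: [-3.134, -0.009, 1.823]
force: [0.2, 0.7, -0.4]
opening: 0.996
```

```bash
python3 -c "
from h import *
go(459.5,-9.5,70,1.722)
im=ctrl.read_camera('wrist');cv2.imwrite('pics/w26.png',im)"
```

```text
t 18.85 pos [ 409.  -238.6   64.4] rot [-3.134 -0.009  1.823] | d_tool [209.2 106.1  -4.4] rv [-0.008 -0.009  0.101] F [ 0.2  0.7 -0.4] op 0.996 q6 0.62
```

View pics/w26.png

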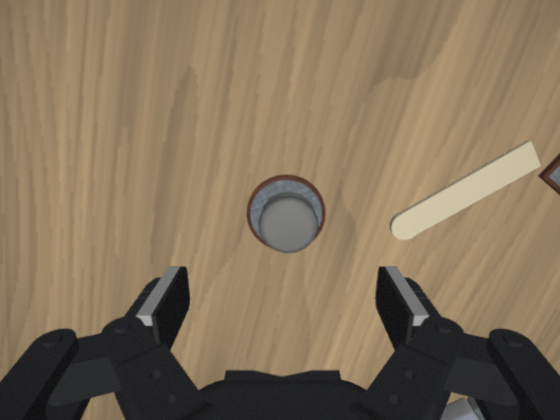

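Request:
play_rows([
  {"delta_rot": [-0.008, -0.009, 0], "dp": [18, 9, 0], "jaw": 0},
  {"delta_rot": [0, 0, 0], "dp": [33, 16, 0], "jaw": 0},
  {"delta_rot": [0, 0, 0], "dp": [33, 17, 0], "jaw": 0},
  {"delta_rot": [0, 0, 0], "dp": [33, 17, 0], "jaw": 0},
  {"delta_rot": [0, 0, 0], "dp": [33, 17, 0], "jaw": 0},
  {"delta_rot": [0, 0, 0], "dp": [30, 16, 0], "jaw": 0},
  {"delta_rot": [0, 0, 0], "dp": [16, 8, 0], "jaw": 0},
  {"delta_rot": [0, 0, 0], "dp": [8, 4, 0], "jaw": 0},
  {"delta_rot": [0, 0, 0], "dp": [0, 0, 0], "jaw": 0},
  {"delta_rot": [0, 0, 0], "dp": [0, 0, 0], "jaw": 0},
], grip_force=60)

```text
time_s: 19.73
position: [470.8, -13.1, 78.9]
tcp_rot: [3.12, 0.021, 1.819]
force: [-1.1, -0.1, -0.5]
opening: 1.0
```

```bash
python3 -c "
from h import *
go(459.5,-9.5,30,1.82)
c=ctrl.calibration('wrist')
im=ctrl.read_camera('wrist');cv2.imwrite('pics/w27.png',cv2.resize(im[100:300,180:380],None,fx=3,fy=3,interpolation=2))
print(proj(c,[[459,-9.5,30]]))"
```

```text
t 19.73 pos [470.8 -13.1  78.9] rot [3.12  0.021 1.819] | d_tool [  7.3 -11.1  48.5] rv [ 0.021  0.021 -0.   ] F [-1.1 -0.1 -0.5] op 1.0 q6 1.13
[[265.02583871 204.8124163 ]]
```

View pics/w27.png

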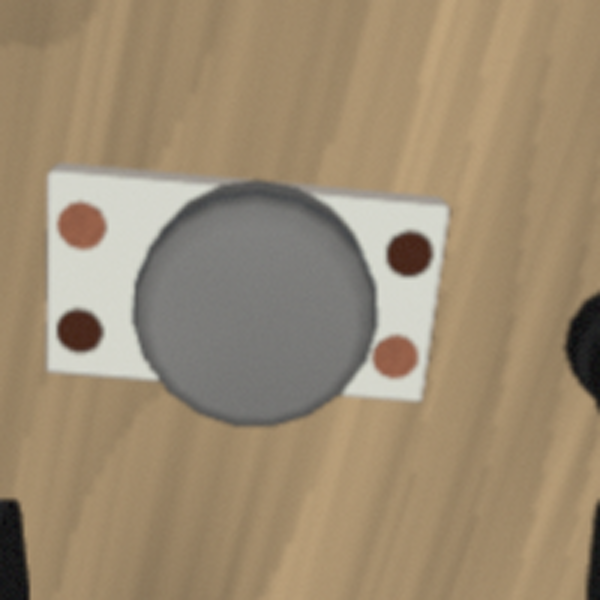

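Request:
play_rows([
  {"delta_rot": [0.021, 0.021, 0], "dp": [7, -11, 10], "jaw": 0},
  {"delta_rot": [0, 0, 0], "dp": [0, 0, 25], "jaw": 0},
  {"delta_rot": [0, 0, 0], "dp": [0, 0, 25], "jaw": 0},
  {"delta_rot": [0, 0, 0], "dp": [0, 0, 12], "jaw": 0},
  {"delta_rot": [0, 0, 0], "dp": [0, 0, 5], "jaw": 0},
  {"delta_rot": [0, 0, 0], "dp": [0, 0, 0], "jaw": 0},
  {"delta_rot": [0, 0, 0], "dp": [0, 0, 0], "jaw": 0},
])

```text
time_s: 20.37
position: [453.6, -14.6, -3.0]
tcp_rot: [-3.135, -0.005, 1.808]
force: [0.4, -0.4, -0.1]
opening: 1.002
```

```bash
python3 -c "
from h import *
go(459,-9,-18,1.82)";python3 look.py c28 275 200
```

```text
t 20.37 pos [453.6 -14.6  -3. ] rot [-3.135 -0.005  1.808] | d_tool [ 4.1  6.6 15. ] rv [-0.007 -0.005 -0.012] F [ 0.4 -0.4 -0.1] op 1.002 q6 1.12
```

View pics/c28.png

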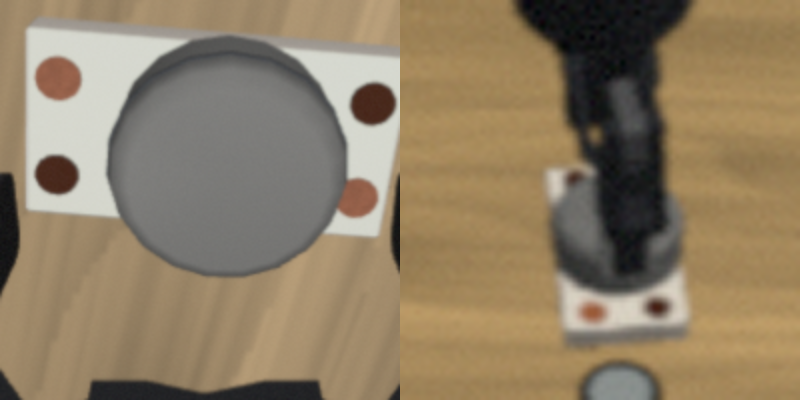

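Request:
play_rows([
  {"delta_rot": [-0.007, -0.005, -0.01], "dp": [3, 6, 4], "jaw": 0},
  {"delta_rot": [0, 0, 0], "dp": [0, 0, 5], "jaw": 20},
  {"delta_rot": [0, 0, 0], "dp": [0, 0, 3], "jaw": 40},
  {"delta_rot": [0, 0, 0], "dp": [0, 0, 1], "jaw": 50},
  {"delta_rot": [0, 0, 0], "dp": [0, 0, 0], "jaw": 55},
  {"delta_rot": [0, 0, 0], "dp": [0, 0, 0], "jaw": 55},
])

```text
time_s: 20.97
position: [463.2, -10.1, -13.8]
tcp_rot: [3.133, 0.003, 1.82]
force: [0.2, 0.7, 0.3]
opening: 0.785
```

```bash
python3 -c "
from h import *
go(459,-9,-18,1.82)";python3 look.py c29 275 200
```

```text
t 20.97 pos [463.2 -10.1 -13.8] rot [3.133e+00 3.000e-03 1.820e+00] | d_tool [ 2.1 -3.9  4.2] rv [0.008 0.003 0.   ] F [0.2 0.7 0.3] op 0.785 q6 1.13
```

View pics/c29.png

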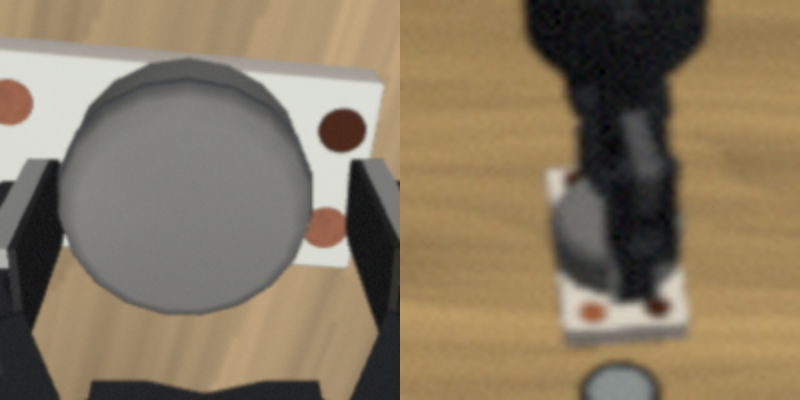

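Request:
play_rows([
  {"delta_rot": [0.008, 0.003, 0], "dp": [1.5, -4.5, 1], "jaw": 55},
  {"delta_rot": [0, 0, 0], "dp": [0, 0, 1.5], "jaw": 60},
  {"delta_rot": [0, 0, 0], "dp": [0, 0, 1.5], "jaw": 65},
  {"delta_rot": [0, 0, 0], "dp": [0, 0, 0], "jaw": 70},
  {"delta_rot": [0, 0, 0], "dp": [0, 0, 0], "jaw": 72},
])

```text
time_s: 21.48
position: [458.1, -9.8, -17.9]
tcp_rot: [-3.141, 0.0, 1.82]
force: [0.3, -0.7, 0.3]
opening: 0.721
```

```bash
python3 -c "
from h import *
go(459,-9,-18,1.82)";python3 look.py c30 275 200
```

```text
t 21.48 pos [458.1  -9.8 -17.9] rot [-3.141  0.     1.82 ] | d_tool [0.6 1.1 0.1] rv [-0.  0. -0.] F [ 0.3 -0.7  0.3] op 0.721 q6 1.12
```

View pics/c30.png

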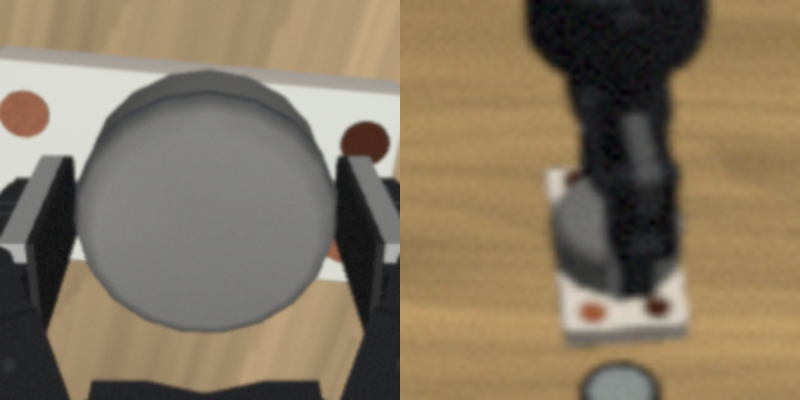

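Centred. Close and lift.

Request:
play_rows([
  {"delta_rot": [0, 0, 0], "dp": [0, 0, 0], "jaw": 80},
  {"delta_rot": [0, 0, 0], "dp": [0, 0, 0], "jaw": 100},
  {"delta_rot": [0, 0, 0], "dp": [0, 0, 0], "jaw": 110},
  {"delta_rot": [0, 0, 0], "dp": [0, 0, 0], "jaw": 110},
])

```text
time_s: 21.92
position: [458.1, -9.8, -17.2]
tcp_rot: [-3.142, 0.0, 1.82]
force: [0.1, -0.9, -2.4]
opening: 0.646
```

Request:
play_rows([
  {"delta_rot": [0, 0, 0], "dp": [0, 0, -4], "jaw": 110},
  {"delta_rot": [0, 0, 0], "dp": [0, 0, -10], "jaw": 110},
  {"delta_rot": [0, 0, 0], "dp": [0, 0, -20], "jaw": 110},
  {"delta_rot": [0, 0, 0], "dp": [0, 0, -25], "jaw": 110},
  {"delta_rot": [0, 0, 0], "dp": [0, 0, -20], "jaw": 110},
  {"delta_rot": [0, 0, 0], "dp": [0, 0, 0], "jaw": 110},
])

```text
time_s: 22.42
position: [454.3, -9.1, 62.6]
tcp_rot: [-3.134, -0.003, 1.82]
force: [0.4, -0.5, -2.6]
opening: 0.649
```

```bash
python3 -c "
from h import *
go(413.2,246.2,60,1.82)";python3 look.py c31 275 190
```

```text
t 22.42 pos [454.3  -9.1  62.6] rot [-3.134e+00 -3.000e-03  1.820e+00] | d_tool [257.6  23.1   3.3] rv [-0.008 -0.003 -0.   ] F [ 0.4 -0.5 -2.6] op 0.649 q6 1.13
```

View pics/c31.png

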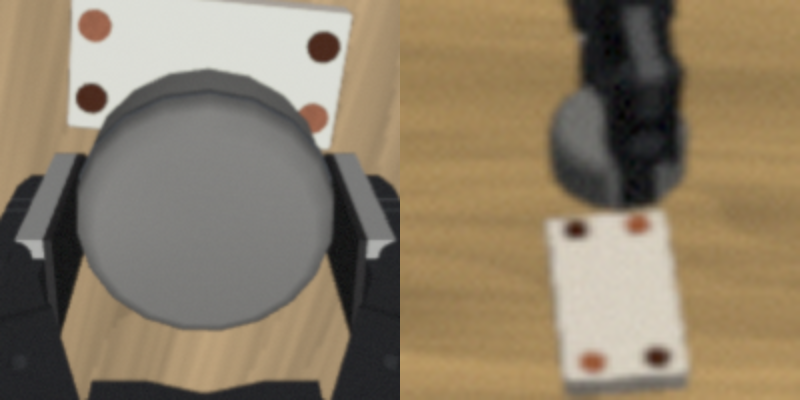

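Request:
play_rows([
  {"delta_rot": [-0.008, -0.003, 0], "dp": [15, 1, 0], "jaw": 110},
  {"delta_rot": [0, 0, 0], "dp": [30, 3, 0], "jaw": 110},
  {"delta_rot": [0, 0, 0], "dp": [35, 3, 0], "jaw": 110},
  {"delta_rot": [0, 0, 0], "dp": [35, 3, 0], "jaw": 110},
  {"delta_rot": [0, 0, 0], "dp": [35, 3, 0], "jaw": 110},
  {"delta_rot": [0, 0, 0], "dp": [35, 3, 0], "jaw": 110},
  {"delta_rot": [0, 0, 0], "dp": [30, 3, 0], "jaw": 110},
  {"delta_rot": [0, 0, 0], "dp": [20, 2, 0], "jaw": 110},
  {"delta_rot": [0, 0, 0], "dp": [8, 1, 0], "jaw": 110},
  {"delta_rot": [0, 0, 0], "dp": [0, 0, 0], "jaw": 110},
])

```text
time_s: 23.35
position: [404.7, 238.9, 44.4]
tcp_rot: [-3.12, -0.001, 1.813]
force: [0.3, -0.9, -1.3]
opening: 0.654
```

```bash
python3 -c "
from h import *
go(413.2,246.2,30,1.82)
c=ctrl.calibration('wrist')
im=ctrl.read_camera('wrist');cv2.imwrite('pics/w32.png',im)
print(proj(c,[[413.2,246.2,5]]))"
```

```text
t 23.35 pos [404.7 238.9  44.4] rot [-3.120e+00 -1.000e-03  1.813e+00] | d_tool [ 5.  10.3 14.2] rv [-0.022 -0.002 -0.007] F [ 0.3 -0.9 -1.3] op 0.654 q6 1.69
[[297.16519874 212.49628231]]
```

View pics/w32.png

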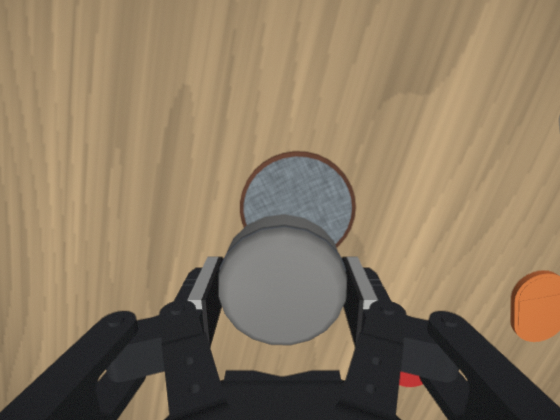

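Request:
play_rows([
  {"delta_rot": [-0.022, -0.002, -0.007], "dp": [6, 10, 5], "jaw": 110},
  {"delta_rot": [0, 0, 0], "dp": [0, 0, 18], "jaw": 110},
  {"delta_rot": [0, 0, 0], "dp": [0, 0, 15], "jaw": 110},
  {"delta_rot": [0, 0, 0], "dp": [0, 0, 5], "jaw": 110},
  {"delta_rot": [0, 0, 0], "dp": [0, 0, 0], "jaw": 110},
  {"delta_rot": [0, 0, 0], "dp": [0, 0, 0], "jaw": 110},
])

```text
time_s: 23.9
position: [412.4, 238.8, -3.3]
tcp_rot: [-3.136, 0.005, 1.812]
force: [0.5, -0.3, -0.8]
opening: 0.653
```

```bash
python3 -c "
from h import *
go(413.5,247.7,-24.2,1.82)";python3 look.py c33 395 200
```

```text
t 23.9 pos [412.4 238.8  -3.3] rot [-3.136  0.005  1.812] | d_tool [ 8.5  3.3 20.9] rv [-0.005  0.005 -0.008] F [ 0.5 -0.3 -0.8] op 0.653 q6 1.69
```

View pics/c33.png

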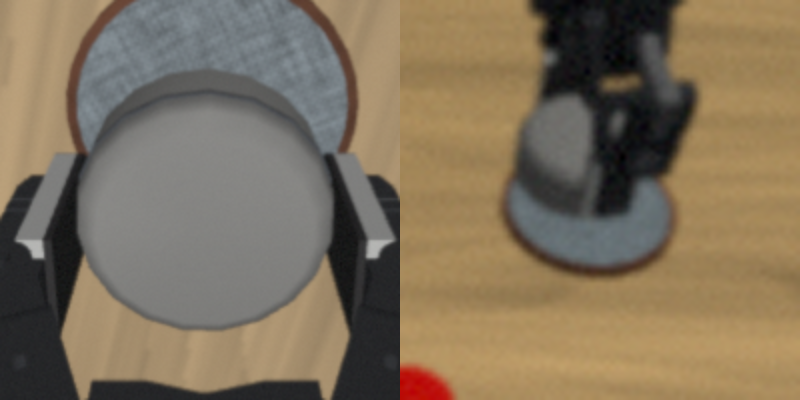

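Request:
play_rows([
  {"delta_rot": [-0.005, 0.005, -0.008], "dp": [7, 2, 5], "jaw": 110},
  {"delta_rot": [0, 0, 0], "dp": [0, 0, 6], "jaw": 110},
  {"delta_rot": [0, 0, 0], "dp": [0, 0, 2], "jaw": 110},
  {"delta_rot": [0, 0, 0], "dp": [0, 0, 0], "jaw": 110},
  {"delta_rot": [0, 0, 0], "dp": [0, 0, 0], "jaw": 110},
])

```text
time_s: 24.42
position: [415.5, 247.8, -14.8]
tcp_rot: [3.135, -0.002, 1.821]
force: [1.0, 0.5, -1.4]
opening: 0.654
```

```bash
python3 -c "
from h import *
go(413.5,247.7,-24.2,1.82)";python3 look.py c34 395 200
```

```text
t 24.42 pos [415.5 247.8 -14.8] rot [ 3.135e+00 -2.000e-03  1.821e+00] | d_tool [ 0.4 -2.   9.4] rv [ 0.006 -0.002  0.001] F [ 1.   0.5 -1.4] op 0.654 q6 1.69
```

View pics/c34.png

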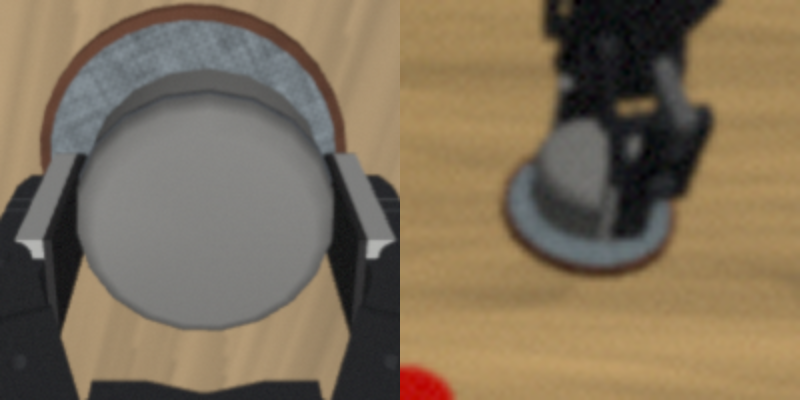

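Request:
play_rows([
  {"delta_rot": [0.006, -0.002, 0], "dp": [0, -3, 2], "jaw": 110},
  {"delta_rot": [0, 0, 0], "dp": [0, 0, 3], "jaw": 110},
  {"delta_rot": [0, 0, 0], "dp": [0, 0, 1.5], "jaw": 110},
  {"delta_rot": [0, 0, 0], "dp": [0, 0, 0], "jaw": 110},
])

```text
time_s: 24.85
position: [412.6, 247.2, -21.4]
tcp_rot: [3.141, 0.001, 1.821]
force: [-0.4, 0.1, -2.0]
opening: 0.651
```

```bash
python3 -c "
from h import *
go(413.5,247.7,-24.2,1.82)";python3 look.py c35 395 200
```

```text
t 24.85 pos [412.6 247.2 -21.4] rot [3.141e+00 1.000e-03 1.821e+00] | d_tool [0.3 1.  2.8] rv [0.001 0.001 0.001] F [-0.4  0.1 -2. ] op 0.651 q6 1.69
```

View pics/c35.png

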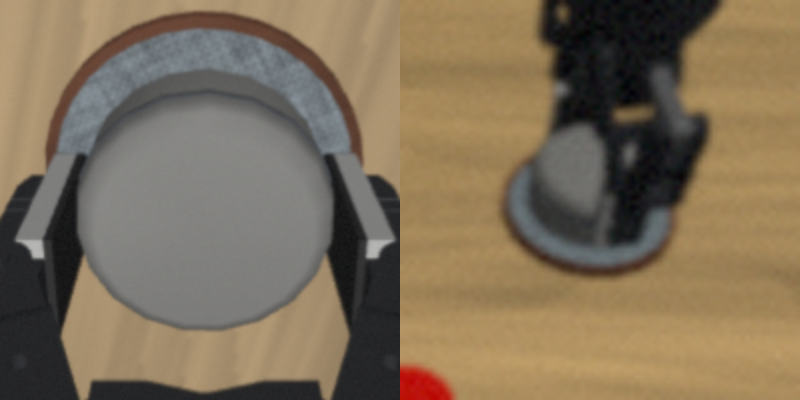

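Request:
play_rows([
  {"delta_rot": [0, 0, 0], "dp": [0, 0.5, 1.5], "jaw": 110},
  {"delta_rot": [0, 0, 0], "dp": [0, 0, 1], "jaw": 110},
  {"delta_rot": [0, 0, 0], "dp": [0, 0, 0], "jaw": 110},
])

```text
time_s: 25.2
position: [413.5, 247.4, -23.7]
tcp_rot: [3.14, 0.001, 1.821]
force: [-0.0, -0.4, -2.1]
opening: 0.653
```

Request:
play_rows([
  {"delta_rot": [0, 0, 0], "dp": [0, 0, 1.5], "jaw": 110},
])

```text
time_s: 25.28
position: [413.8, 247.5, -24.4]
tcp_rot: [3.14, 0.0, 1.821]
force: [-6.9, -2.6, 27.8]
opening: 0.647
```

Request:
play_rows([
  {"delta_rot": [0, 0, 0], "dp": [0, 0, 1.5], "jaw": 110},
])

```text
time_s: 25.37
position: [413.8, 247.5, -24.4]
tcp_rot: [3.14, 0.001, 1.821]
force: [-7.5, -3.3, 24.4]
opening: 0.647
```

Contact. Relax and release.

Request:
play_rows([
  {"delta_rot": [0, 0, 0], "dp": [0, 0, -0.5], "jaw": 110},
  {"delta_rot": [0, 0, 0], "dp": [0, 0, 0], "jaw": 85},
  {"delta_rot": [0, 0, 0], "dp": [0, 0, 0], "jaw": 65},
  {"delta_rot": [0, 0, 0], "dp": [0, 0, 0], "jaw": 40},
  {"delta_rot": [0, 0, 0], "dp": [0, 0, 0], "jaw": 15},
  {"delta_rot": [0, 0, 0], "dp": [0, 0, 0], "jaw": 15},
  {"delta_rot": [0, 0, 0], "dp": [0, 0, -8], "jaw": 0},
  {"delta_rot": [0, 0, 0], "dp": [0, 0, -20], "jaw": 0},
  {"delta_rot": [0, 0, 0], "dp": [0, 0, -30], "jaw": 0},
  {"delta_rot": [0, 0, 0], "dp": [0, 0, -30], "jaw": 0},
])

```text
time_s: 26.2
position: [409.1, 245.6, 62.8]
tcp_rot: [-3.132, 0.002, 1.821]
force: [1.7, 1.0, 0.8]
opening: 0.998
```

```bash
python3 -c "
from h import *
go(455,-11,60,.15)
im=ctrl.read_camera('wrist');cv2.imwrite('pics/w36.png',im)"
```

```text
t 26.2 pos [409.1 245.6  62.8] rot [-3.132e+00  2.000e-03  1.821e+00] | d_tool [-260.   -19.     3.4] rv [-0.005  0.009  1.671] F [1.7 1.  0.8] op 0.998 q6 1.69
```

View pics/w36.png

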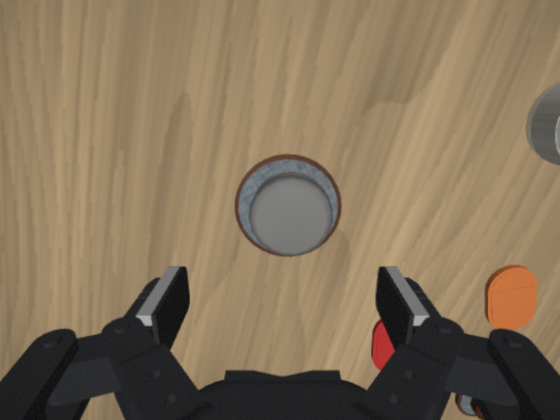

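Request:
play_rows([
  {"delta_rot": [-0.008, 0.002, 0], "dp": [-15, -1, 0], "jaw": 0},
  {"delta_rot": [0, 0, 0], "dp": [-33, -2, 0], "jaw": 0},
  {"delta_rot": [0, 0, 0], "dp": [-38, -3, 0], "jaw": 0},
  {"delta_rot": [0, 0, 0], "dp": [-38, -3, 0], "jaw": 0},
  {"delta_rot": [0, 0, 0], "dp": [-38, -3, 0], "jaw": 0},
  {"delta_rot": [0, 0, 0], "dp": [-38, -3, 0], "jaw": 0},
  {"delta_rot": [0, 0, 0], "dp": [-30, -2, 0], "jaw": 0},
  {"delta_rot": [0, 0, 0], "dp": [-18, -2, 0], "jaw": 0},
  {"delta_rot": [0, 0, 0], "dp": [0, 0, 0], "jaw": 0},
  {"delta_rot": [0, 0, 0.06], "dp": [0, 0, 0], "jaw": 0},
])

```text
time_s: 27.08
position: [466.3, -6.3, 78.6]
tcp_rot: [3.112, -0.0, 1.766]
force: [-0.4, 0.2, 0.6]
opening: 0.999
```

Request:
play_rows([
  {"delta_rot": [0, 0, 0.12], "dp": [0, 0, 0], "jaw": 0},
  {"delta_rot": [0, 0, 0.12], "dp": [0, 0, 0], "jaw": 0},
  {"delta_rot": [0, 0, 0.12], "dp": [0, 0, 0], "jaw": 0},
  {"delta_rot": [0, 0, 0.12], "dp": [0, 0, 0], "jaw": 0},
  {"delta_rot": [0, 0, 0.12], "dp": [0, 0, 0], "jaw": 0},
  {"delta_rot": [0, 0, 0.12], "dp": [0, 0, 0], "jaw": 0},
  {"delta_rot": [0, 0, 0.12], "dp": [0, 0, 0], "jaw": 0},
  {"delta_rot": [0, 0, 0.12], "dp": [0, 0, 0], "jaw": 0},
  {"delta_rot": [0, 0, 0.12], "dp": [0, 0, 0], "jaw": 0},
  {"delta_rot": [0, 0, 0.12], "dp": [0, 0, 0], "jaw": 0},
])

```text
time_s: 27.92
position: [464.9, 0.1, 81.4]
tcp_rot: [3.135, -0.03, 0.516]
force: [0.1, 0.3, 0.9]
opening: 0.997
```

```bash
python3 -c "
from h import *
go(455,-11,60,.15)"
```

```text
t 27.92 pos [4.649e+02 1.000e-01 8.140e+01] rot [ 3.135 -0.03   0.516] | d_tool [-14.7   4.6  21. ] rv [ 0.001 -0.031  0.366] F [0.1 0.3 0.9] op 0.997 q6 2.44
```

Request:
play_rows([
  {"delta_rot": [0, -0.03, 0.12], "dp": [0, 0, 0], "jaw": 0},
  {"delta_rot": [0, 0, 0.12], "dp": [0, 0, 0], "jaw": 0},
  {"delta_rot": [0, 0, 0.1], "dp": [0, 0, 0], "jaw": 0},
  {"delta_rot": [0, 0, 0], "dp": [-12, 9, 0], "jaw": 0},
  {"delta_rot": [0, 0, 0], "dp": [0, 0, 0], "jaw": 0},
  {"delta_rot": [0, 0, 0], "dp": [0, 0, 0], "jaw": 0},
])

```text
time_s: 28.42
position: [453.6, -5.5, 83.0]
tcp_rot: [3.139, -0.003, 0.163]
force: [-0.8, 0.1, -0.2]
opening: 0.997
```

```bash
python3 -c "
from h import *
go(455,-11,60,.15)
c=ctrl.calibration('wrist');im=ctrl.read_camera('wrist');cv2.imwrite('pics/w37.png',im)
b=im.astype(int)
w=((b.min(2)>125)&(b.max(2)-b.min(2)<40)).astype(np.uint8)*255
q=contour_at(w,tuple(map(float,proj(c,[[455,-11,12]])[0])));print(shape(c,q,12),cv2.boundingRect(q))"
```

```text
t 28.42 pos [453.6  -5.5  83. ] rot [ 3.139e+00 -3.000e-03  1.630e-01] | d_tool [ 0.4  5.5 23. ] rv [ 0.003 -0.003  0.013] F [-0.8  0.1 -0.2] op 0.997 q6 2.79
{'c': array([455.6, -10.6]), 'm': array([455.7, -10.6]), 'lw': array([99.7, 54. ]), 'yaw': np.float64(0.151)} (254, 139, 73, 123)
```

View pics/w37.png

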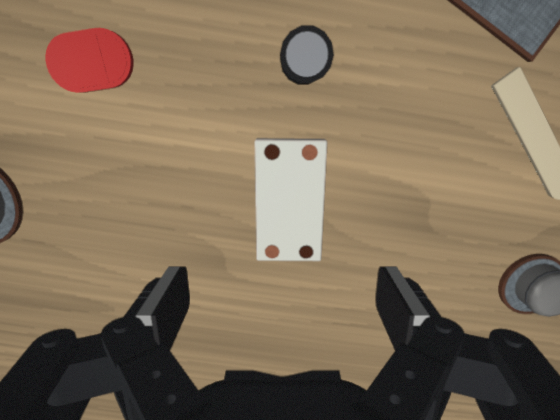

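Request:
play_rows([
  {"delta_rot": [0.003, -0.003, 0.012], "dp": [1, 5, 12], "jaw": 0},
  {"delta_rot": [0, 0, 0], "dp": [0, 0, 25], "jaw": 0},
  {"delta_rot": [0, 0, 0], "dp": [0, 0, 28], "jaw": 0},
  {"delta_rot": [0, 0, 0], "dp": [0, 0, 15], "jaw": 0},
  {"delta_rot": [0, 0, 0], "dp": [0, 0, 8], "jaw": 0},
  {"delta_rot": [0, 0, 0], "dp": [0, 0, 0], "jaw": 0},
  {"delta_rot": [0, 0, 0], "dp": [0, 0, 0], "jaw": 0},
])

```text
time_s: 29.05
position: [459.0, -9.7, -10.8]
tcp_rot: [-3.141, -0.004, 0.151]
force: [0.0, 1.0, 1.0]
opening: 1.001
```

```bash
python3 -c "
from h import *
go(455.6,-10.6,-28,.15)";python3 look.py c38 275 200
```

```text
t 29.05 pos [459.   -9.7 -10.8] rot [-3.141 -0.004  0.151] | d_tool [-3.5  0.4 17.2] rv [-0.    -0.004  0.001] F [0. 1. 1.] op 1.001 q6 2.79
```

View pics/c38.png

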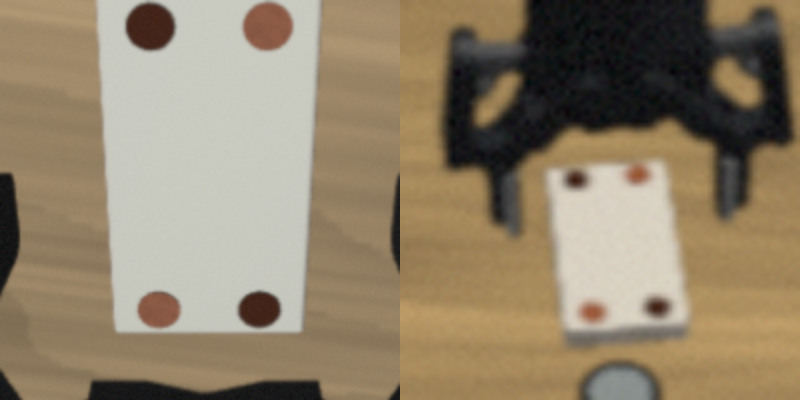

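```bash
python3 -c "
from h import *
cs=ctrl.calibration('scene');s=ctrl.state()
R=Ro.from_euler('xyz',s['tcp_rot'])
for z in (-10,-20,-30,-36,-43): print(z,*[proj(cs,[s['position']+R.apply([x,y,z])]).round(1)[0] for x,y in ((11,44),(-11,44),(11,-44),(-11,-44))])
"
```

```text
-10 [259.4 218.2] [258.7 211. ] [299.1 215.2] [297.9 208.1]
-20 [259.2 215. ] [258.5 207.9] [299.2 212. ] [298. 205.]
-30 [259.1 211.9] [258.4 204.7] [299.3 208.9] [298.1 201.8]
-36 [259. 210.] [258.3 202.8] [299.3 206.9] [298.1 199.9]
-43 [258.9 207.7] [258.2 200.5] [299.4 204.7] [298.2 197.6]
```

Request:
play_rows([
  {"delta_rot": [0, -0.004, 0], "dp": [-4, 0.5, 6], "jaw": 0},
  {"delta_rot": [0, 0, 0], "dp": [0, 0, 7], "jaw": 20},
  {"delta_rot": [0, 0, 0], "dp": [0, 0, 4], "jaw": 35},
  {"delta_rot": [0, 0, 0], "dp": [0, 0, 1], "jaw": 45},
  {"delta_rot": [0, 0, 0], "dp": [0, 0, 0], "jaw": 60},
  {"delta_rot": [0, 0, 0], "dp": [0, 0, 0], "jaw": 70},
])

```text
time_s: 29.65
position: [458.0, -11.6, -27.5]
tcp_rot: [3.139, -0.006, 0.151]
force: [-0.2, 0.4, -0.2]
opening: 0.73
```

```bash
python3 -c "
from h import *
go(455.6,-10.6,-32,.15)";python3 look.py c39 275 200
```

```text
t 29.65 pos [458.  -11.6 -27.5] rot [ 3.139 -0.006  0.151] | d_tool [-2.3 -1.3  4.5] rv [ 0.002 -0.006  0.001] F [-0.2  0.4 -0.2] op 0.73 q6 2.79
```

View pics/c39.png

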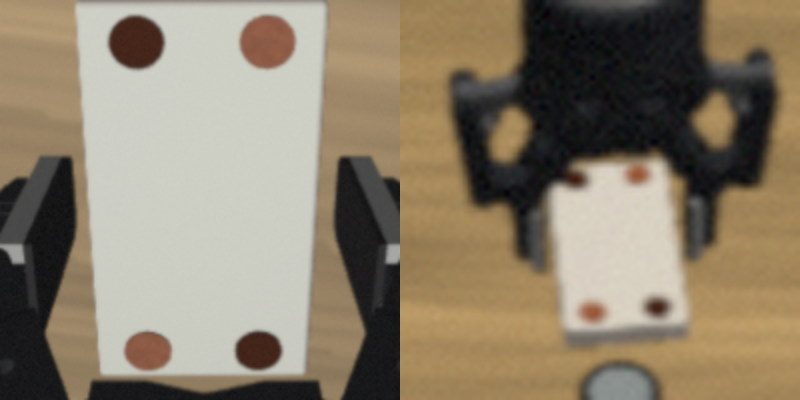

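Request:
play_rows([
  {"delta_rot": [0.002, -0.006, 0], "dp": [-3, -1.2, 2], "jaw": 75},
  {"delta_rot": [0, 0, 0], "dp": [0, 0, 2], "jaw": 80},
  {"delta_rot": [0, 0, 0], "dp": [0, 0, 1], "jaw": 85},
  {"delta_rot": [0, 0, 0], "dp": [0, 0, 0], "jaw": 90},
  {"delta_rot": [0, 0, 0], "dp": [0, 0, 0], "jaw": 90},
])

```text
time_s: 30.17
position: [455.2, -10.8, -32.3]
tcp_rot: [3.141, -0.001, 0.151]
force: [-0.2, -0.2, 0.6]
opening: 0.649
```

```bash
python3 -c "
from h import *
go(455.6,-10.6,-32,.15)";python3 look.py c40 275 200
```

```text
t 30.17 pos [455.2 -10.8 -32.3] rot [ 3.141e+00 -1.000e-03  1.510e-01] | d_tool [ 0.4 -0.2 -0.3] rv [ 0.    -0.001  0.001] F [-0.2 -0.2  0.6] op 0.649 q6 2.79
```

View pics/c40.png

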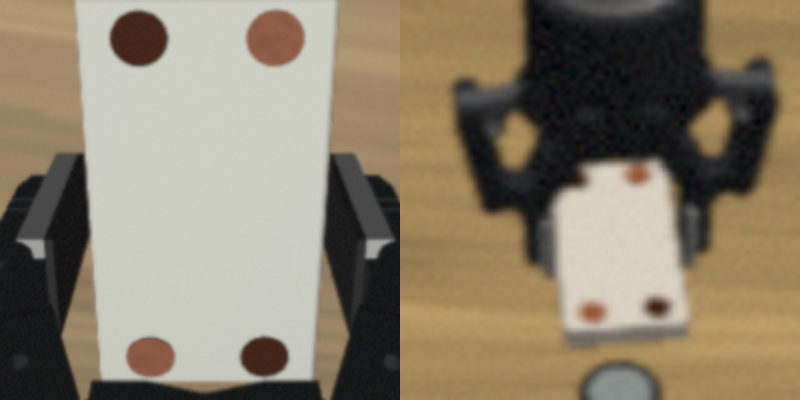

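Request:
play_rows([
  {"delta_rot": [0, 0, 0], "dp": [0, 0, 0], "jaw": 105},
  {"delta_rot": [0, 0, 0], "dp": [0, 0, 0], "jaw": 120},
  {"delta_rot": [0, 0, 0], "dp": [0, 0, 0], "jaw": 120},
  {"delta_rot": [0, 0, 0], "dp": [0, 0, 0], "jaw": 120},
], grip_force=60)

```text
time_s: 30.6
position: [455.3, -10.9, -31.7]
tcp_rot: [3.141, -0.001, 0.151]
force: [-0.6, 0.5, -1.1]
opening: 0.613
```

Request:
play_rows([
  {"delta_rot": [0, 0, 0], "dp": [0, 0, -3], "jaw": 120},
  {"delta_rot": [0, 0, 0], "dp": [0, 0, -10], "jaw": 120},
  {"delta_rot": [0, 0, 0], "dp": [0, 0, -20], "jaw": 120},
  {"delta_rot": [0, 0, 0], "dp": [0, 0, -30], "jaw": 120},
  {"delta_rot": [0, 0, 0], "dp": [0, 0, -30], "jaw": 120},
  {"delta_rot": [0, 0, 0], "dp": [0, 0, -15], "jaw": 120},
  {"delta_rot": [0, 0, 0], "dp": [0, 0, 0], "jaw": 120},
])

```text
time_s: 31.18
position: [451.6, -10.1, 78.8]
tcp_rot: [-3.139, 0.007, 0.151]
force: [1.2, -0.6, -0.9]
opening: 0.609
```

```bash
python3 -c "
from h import *
go(644,-124,75,1.195)";python3 look.py c41 275 170
```

```text
t 31.18 pos [451.6 -10.1  78.8] rot [-3.139  0.007  0.151] | d_tool [173.2 141.5   2.2] rv [-0.006  0.005 -1.044] F [ 1.2 -0.6 -0.9] op 0.609 q6 2.79
```

View pics/c41.png

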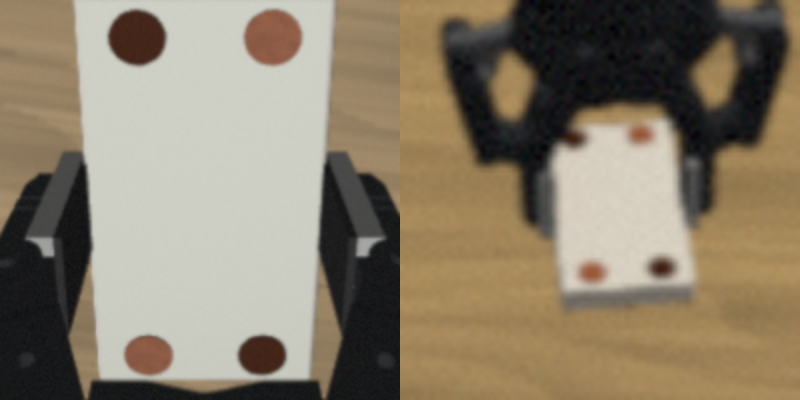

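Request:
play_rows([
  {"delta_rot": [0, 0.005, 0], "dp": [12, 10, 0], "jaw": 120},
  {"delta_rot": [0, 0, 0], "dp": [24, 20, 0], "jaw": 120},
  {"delta_rot": [0, 0, 0], "dp": [30, 25, 0], "jaw": 120},
  {"delta_rot": [0, 0, 0], "dp": [30, 25, 0], "jaw": 120},
  {"delta_rot": [0, 0, 0], "dp": [30, 25, 0], "jaw": 120},
  {"delta_rot": [0, 0, 0], "dp": [25, 20, 0], "jaw": 120},
  {"delta_rot": [0, 0, 0], "dp": [14, 10, 0], "jaw": 120},
  {"delta_rot": [0, 0, 0], "dp": [0, 0, 0], "jaw": 120},
  {"delta_rot": [0, 0, -0.06], "dp": [0, 0, 0], "jaw": 120},
  {"delta_rot": [0, 0, -0.1], "dp": [0, 0, 0], "jaw": 120},
])

```text
time_s: 32.12
position: [626.5, -119.2, 48.0]
tcp_rot: [-3.119, 0.031, 0.316]
force: [-0.3, 0.6, -0.2]
opening: 0.617
```

Request:
play_rows([
  {"delta_rot": [0, 0, -0.12], "dp": [0, 0, 0], "jaw": 120},
  {"delta_rot": [0, 0, -0.12], "dp": [0, 0, 0], "jaw": 120},
  {"delta_rot": [0, 0, -0.12], "dp": [0, 0, 0], "jaw": 120},
  {"delta_rot": [0, 0, -0.12], "dp": [0, 0, 0], "jaw": 120},
  {"delta_rot": [0, 0, -0.12], "dp": [0, 0, 0], "jaw": 120},
  {"delta_rot": [0, 0, -0.12], "dp": [0, 0, 0], "jaw": 120},
  {"delta_rot": [0, 0, -0.1], "dp": [0, 0, 0], "jaw": 120},
  {"delta_rot": [0, 0, 0], "dp": [0, 0, 0], "jaw": 120},
])

```text
time_s: 32.78
position: [607.8, -111.0, 29.9]
tcp_rot: [-3.069, 0.005, 1.176]
force: [-1.0, 0.4, -1.4]
opening: 0.612
```

```bash
python3 -c "
from h import *
go(644,-124,75,1.195)"
```

```text
t 32.78 pos [ 607.8 -111.    29.9] rot [-3.069  0.005  1.176] | d_tool [  1.7  35.1 -47.7] rv [-0.073  0.005 -0.019] F [-1.   0.4 -1.4] op 0.612 q6 1.65
```

Request:
play_rows([
  {"delta_rot": [-0.07, 0.005, -0.015], "dp": [0, 10, -10], "jaw": 120},
  {"delta_rot": [0, 0, 0], "dp": [0, 12, -5], "jaw": 120},
  {"delta_rot": [0, 0, 0], "dp": [0, 8, 0], "jaw": 120},
  {"delta_rot": [0, 0, 0], "dp": [0, 0, 0], "jaw": 120},
  {"delta_rot": [0, 0, 0], "dp": [0, 0, 0], "jaw": 120},
])

```text
time_s: 33.2
position: [625.7, -118.0, 34.5]
tcp_rot: [-3.12, 0.001, 1.181]
force: [0.3, 0.9, -1.5]
opening: 0.61
```

```bash
python3 -c "
from h import *
go(644,-124,0,1.195)
c=ctrl.calibration('wrist');im=ctrl.read_camera('wrist');cv2.imwrite('pics/w42.png',im)
u=np.array([np.cos(1.195),np.sin(1.195)]);v=np.array([-u[1],u[0]]);p=np.array([644,-124.])
for a,b in((60,37),(60,-37),(-60,37),(-60,-37)): print(a,b,proj(c,[[*(p+a*u+b*v),5]]).round(1))"
```

```text
t 33.2 pos [ 625.7 -118.    34.5] rot [-3.120e+00  1.000e-03  1.181e+00] | d_tool [ 1.4 20.  34.1] rv [-0.022  0.001 -0.014] F [ 0.3  0.9 -1.5] op 0.61 q6 1.65
60 37 [[252.  131.3]]
60 -37 [[374.9 129.9]]
-60 37 [[259.3 300.7]]
-60 -37 [[362.3 300.7]]
```

View pics/w42.png

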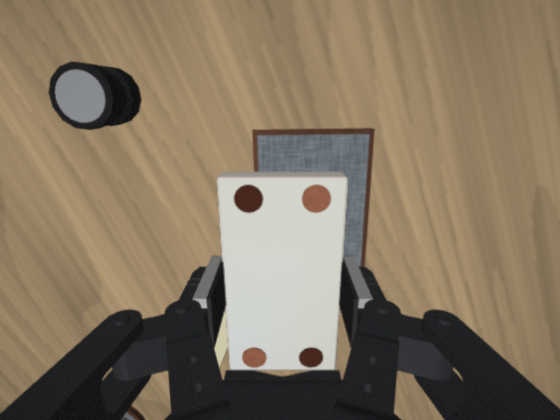

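Request:
play_rows([
  {"delta_rot": [-0.022, 0, -0.014], "dp": [1, 11, 0], "jaw": 120},
  {"delta_rot": [0, 0, 0], "dp": [0, 8, 3], "jaw": 120},
  {"delta_rot": [0, 0, 0], "dp": [0, 0, 10], "jaw": 120},
  {"delta_rot": [0, 0, 0], "dp": [0, 0, 8], "jaw": 120},
  {"delta_rot": [0, 0, 0], "dp": [0, 0, 0], "jaw": 120},
  {"delta_rot": [0, 0, 0], "dp": [0, 0, 0], "jaw": 120},
])

```text
time_s: 33.75
position: [645.3, -124.6, 9.4]
tcp_rot: [3.14, 0.001, 1.195]
force: [0.2, 0.1, -0.9]
opening: 0.611
```

```bash
python3 -c "
from h import *
go(644,-124,-26.7,1.195)
c=ctrl.calibration('wrist');im=ctrl.read_camera('wrist');cv2.imwrite('pics/w43.png',im)"
```

```text
t 33.75 pos [ 645.3 -124.6    9.4] rot [3.140e+00 1.000e-03 1.195e+00] | d_tool [ 0.1 -1.5 36.1] rv [0.001 0.001 0.   ] F [ 0.2  0.1 -0.9] op 0.611 q6 1.63
```

View pics/w43.png

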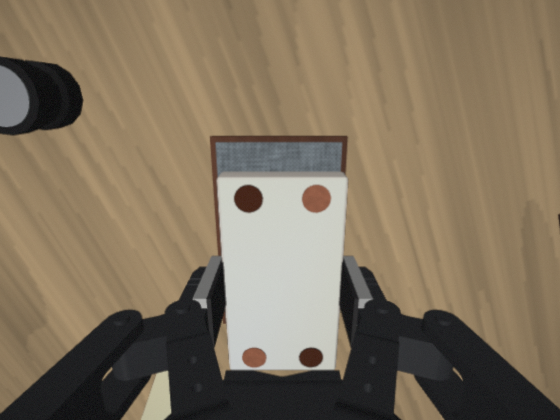

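Request:
play_rows([
  {"delta_rot": [0, 0, 0], "dp": [0, -2, 8], "jaw": 120},
  {"delta_rot": [0, 0, 0], "dp": [0, -2, 10], "jaw": 120},
  {"delta_rot": [0, 0, 0], "dp": [0, 0, 8], "jaw": 120},
  {"delta_rot": [0, 0, 0], "dp": [0, 0, 2], "jaw": 120},
  {"delta_rot": [0, 0, 0], "dp": [0, 0, 0], "jaw": 120},
  {"delta_rot": [0, 0, 0], "dp": [0, 0, 0], "jaw": 120},
])

```text
time_s: 34.3
position: [639.7, -122.6, -22.3]
tcp_rot: [-3.14, 0.001, 1.195]
force: [0.2, 0.2, -0.7]
opening: 0.614
```

```bash
python3 -c "
from h import *
go(644,-124,-26.7,1.195)
c=ctrl.calibration('wrist');im=ctrl.read_camera('wrist');cv2.imwrite('pics/w44.png',im)"
```

```text
t 34.3 pos [ 639.7 -122.6  -22.3] rot [-3.140e+00  1.000e-03  1.195e+00] | d_tool [0.3 4.5 4.4] rv [-0.001  0.001  0.   ] F [ 0.2  0.2 -0.7] op 0.614 q6 1.63
```

View pics/w44.png

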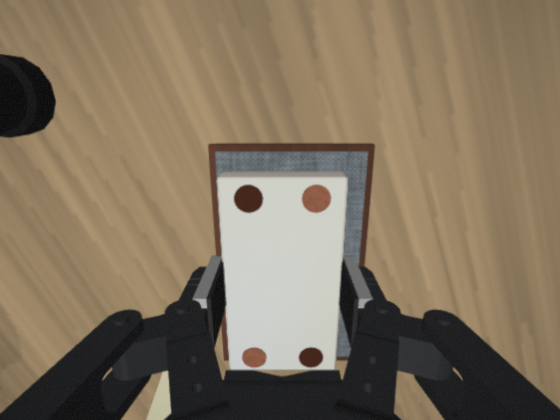

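Request:
play_rows([
  {"delta_rot": [0, 0, 0], "dp": [0, 4, 0], "jaw": 120},
  {"delta_rot": [0, 0, 0], "dp": [0, 0, 1], "jaw": 120},
  {"delta_rot": [0, 0, 0], "dp": [0, 0, 1], "jaw": 120},
  {"delta_rot": [0, 0, 0], "dp": [0, 0, 0], "jaw": 120},
])

```text
time_s: 34.68
position: [645.3, -124.6, -23.0]
tcp_rot: [3.14, 0.001, 1.195]
force: [-0.6, 0.2, -1.2]
opening: 0.61
```

```bash
python3 -c "
from h import *
go(644,-124,-26.7,1.195)
c=ctrl.calibration('wrist');im=ctrl.read_camera('wrist');cv2.imwrite('pics/w45.png',im)"
```

```text
t 34.68 pos [ 645.3 -124.6  -23. ] rot [3.140e+00 1.000e-03 1.195e+00] | d_tool [ 0.1 -1.4  3.7] rv [0.002 0.001 0.   ] F [-0.6  0.2 -1.2] op 0.61 q6 1.63
```

View pics/w45.png

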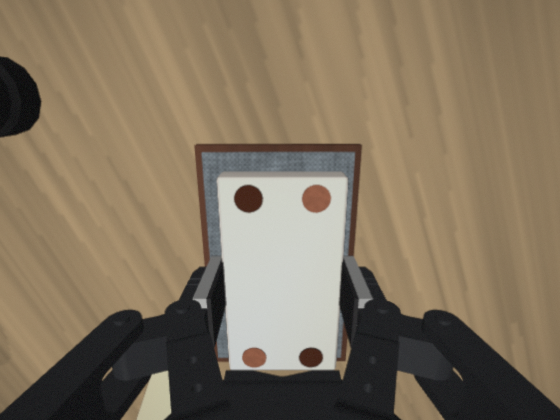

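Request:
play_rows([
  {"delta_rot": [0, 0, 0], "dp": [1, -2, 1.5], "jaw": 120},
  {"delta_rot": [0, 0, 0], "dp": [0, 0, 1], "jaw": 120},
  {"delta_rot": [0, 0, 0], "dp": [0, 0, 1], "jaw": 120},
  {"delta_rot": [0, 0, 0], "dp": [0, 0, 0], "jaw": 120},
])

```text
time_s: 35.07
position: [643.8, -122.8, -26.3]
tcp_rot: [3.139, 0.001, 1.195]
force: [-0.6, 0.2, -0.4]
opening: 0.61
```

Request:
play_rows([
  {"delta_rot": [0, 0, 0], "dp": [0, 0, 1.5], "jaw": 120},
])

```text
time_s: 35.15
position: [644.0, -122.9, -26.8]
tcp_rot: [3.139, 0.001, 1.195]
force: [-3.7, 0.7, 16.7]
opening: 0.612
```

```bash
python3 -c "
from h import *
go(644,-124,-26.7,1.195)"
```

```text
t 35.15 pos [ 644.  -122.9  -26.8] rot [3.139e+00 1.000e-03 1.195e+00] | d_tool [-1.1  0.4 -0.1] rv [0.003 0.001 0.   ] F [-3.7  0.7 16.7] op 0.612 q6 1.64
```

Request:
play_rows([
  {"delta_rot": [0, 0, 0], "dp": [0, 0, 1], "jaw": 120},
  {"delta_rot": [0, 0, 0], "dp": [0, 0, -0.5], "jaw": 120},
  {"delta_rot": [0, 0, 0], "dp": [0, 0, 0], "jaw": 95},
  {"delta_rot": [0, 0, 0], "dp": [0, 0, 0], "jaw": 75},
  {"delta_rot": [0, 0, 0], "dp": [0, 0, 0], "jaw": 45},
  {"delta_rot": [0, 0, 0], "dp": [0, 0, 0], "jaw": 15},
  {"delta_rot": [0, 0, 0], "dp": [0, 0, 0], "jaw": 0},
  {"delta_rot": [0, 0, 0], "dp": [0, 0, -8], "jaw": 0},
  {"delta_rot": [0, 0, 0], "dp": [0, 0, -20], "jaw": 0},
  {"delta_rot": [0, 0, 0], "dp": [0, 0, -30], "jaw": 0},
])

```text
time_s: 35.98
position: [639.1, -121.3, 27.2]
tcp_rot: [-3.133, 0.002, 1.195]
force: [0.5, -0.8, -0.1]
opening: 1.002
```

Request:
play_rows([
  {"delta_rot": [0, 0, 0], "dp": [0, 0, -35], "jaw": 0},
  {"delta_rot": [0, 0, 0], "dp": [0, 0, -35], "jaw": 0},
  {"delta_rot": [0, 0, 0], "dp": [0, 0, -35], "jaw": 0},
  {"delta_rot": [0, 0, 0], "dp": [-15, -30, 0], "jaw": 0},
  {"delta_rot": [0, 0, 0], "dp": [-15, -35, 0], "jaw": 0},
  {"delta_rot": [0, 0, 0], "dp": [-15, -35, 0], "jaw": 0},
  {"delta_rot": [0, 0, 0], "dp": [-15, -35, 0], "jaw": 0},
  {"delta_rot": [0, 0, 0], "dp": [-10, -20, 0], "jaw": 0},
  {"delta_rot": [0, 0, 0], "dp": [0, 0, 0], "jaw": 0},
  {"delta_rot": [0, 0, 0], "dp": [0, 0, 0], "jaw": 0},
])

```text
time_s: 36.82
position: [473.0, -132.7, 152.6]
tcp_rot: [3.122, 0.001, 1.196]
force: [0.4, -0.3, 0.5]
opening: 1.001
```

```bash
python3 -c "
from h import *
go(460,-50,200,1.195)
for n in ('top','scene','wrist'): cv2.imwrite(f'pics/{n}46.png',ctrl.read_camera(n))"
```

```text
t 36.82 pos [ 473.  -132.7  152.6] rot [3.122e+00 1.000e-03 1.196e+00] | d_tool [ 72.1 -41.4 -48.3] rv [0.02  0.001 0.001] F [ 0.4 -0.3  0.5] op 1.001 q6 1.51
```

View pics/top46.png

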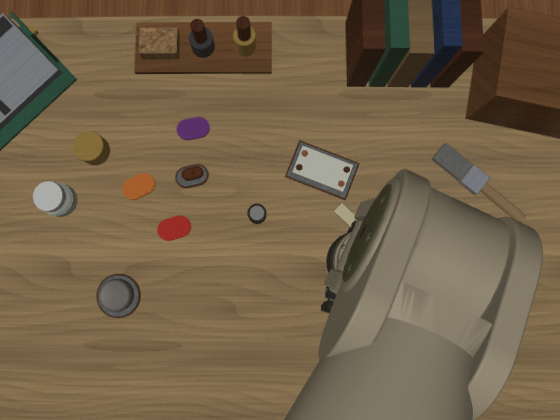

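View pics/scene46.png

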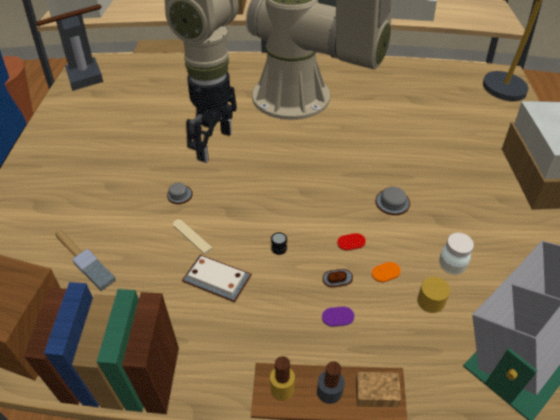

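```bash
python3 - <<'E'
from h import *
pads=dict(seal=(632.3,116.5),small=(412.5,-242.8),large=(413.2,246.2),tile=(644,-124.7))
for n,sd in (('top',dict(seal=(192,173),tile=(322,169))),('scene',dict(seal=(338,277),tile=(217,275)))):
    im=cv2.imread(f"pics/{n}46.png");c=ctrl.calibration(n);b=im.astype(int)
    m=(((b[...,2]-b[...,0])>20)&(b[...,2]<130)&(b[...,1]<62)).astype(np.uint8)*255
    w=((b.min(2)>115)&(b.max(2)-b.min(2)<45)).astype(np.uint8)*255
    if n=='top':   # pad rim removal for seal
        pass
    m=cv2.morphologyEx(m,cv2.MORPH_OPEN,np.ones((3,3)))
    print(n,'seal',shape(c,contour_at(m,sd['seal']),15)); print(n,'tile',shape(c,contour_at(w,sd['tile']),17))
    o=[]
    for k in('seal','small','large','tile'):
        p=proj(c,[[*pads[k],5]])[0].astype(int);x,y=p
        o.append(cv2.resize(im[max(0,y-35):y+35,x-35:x+35],(300,300),interpolation=2))
    cv2.imwrite(f'pics/{n}46z.png',np.vstack([np.hstack(o[:2]),np.hstack(o[2:])]))
E
```

```text
top seal {'c': array([636. , 113.5]), 'm': array([635.9, 113.2]), 'lw': array([38. , 25.7]), 'yaw': np.float64(-1.322)}
top tile {'c': array([ 643. , -124.8]), 'm': array([ 643. , -124.7]), 'lw': array([99.4, 53.4]), 'yaw': np.float64(1.193)}
scene seal {'c': array([638.1, 113.8]), 'm': array([638.3, 113.9]), 'lw': array([34.4, 24.5]), 'yaw': np.float64(-1.527)}
scene tile {'c': array([ 646.6, -122.5]), 'm': array([ 646.2, -122.7]), 'lw': array([105.7,  57.2]), 'yaw': np.float64(1.191)}
```

View pics/scene46z.png

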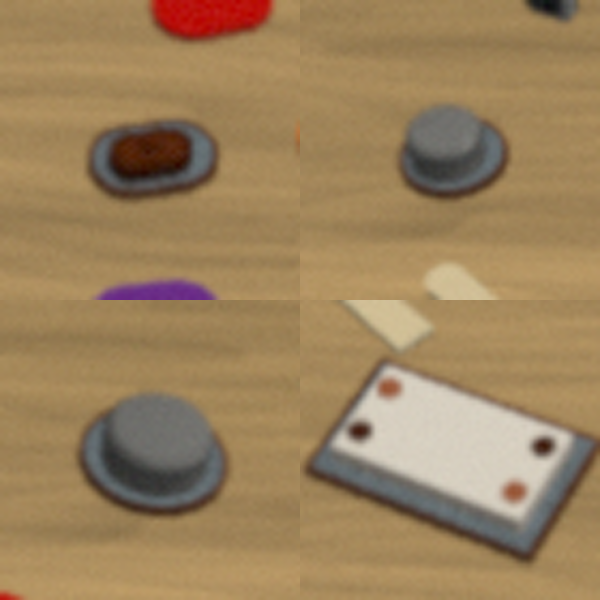

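View pics/top46z.png

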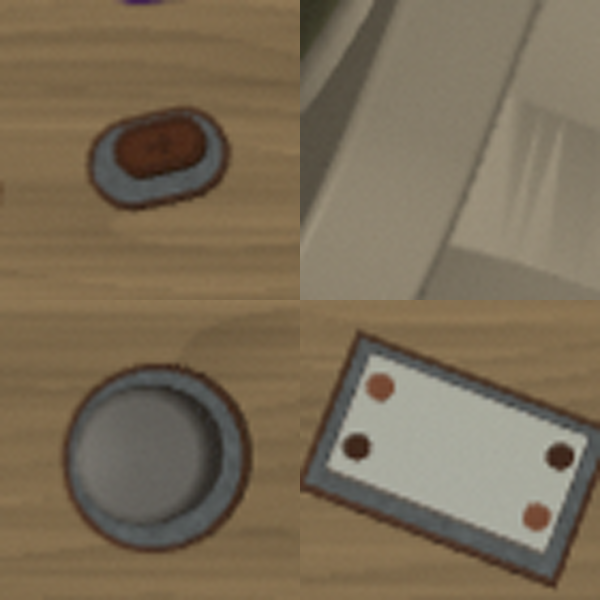

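```bash
python3 -c "
from h import *
s=ctrl.state();print(s['time_s'],s['qvel'].round(3));ctrl.finish_job()"
```

```text
36.9667 [ 0.005  0.019  0.008 -0.006 -0.002 -0.001]
the job is handed in; nothing more can be done
```

I took the pile apart from the top down and set all four things on their own boards: seal, small box, large box, then tile. Each was lowered until it touched, then let go. I handed the job in at about 37 s of the 104 s. No verdict came back, so the results below are from my own checks.

- **Seal:** about 4–5 mm from its board's centre in the top view, and in line with the board there. A rough mask in the side-on camera (`scene`) gave a yaw about 0.2 rad different. That mask came out about 34 x 24 mm against the real 40 x 22, so I trusted the top view.
- **Small box:** about 4–5 mm off centre, judged by eye from the side-on picture. The arm hid it in the last top view, but the wrist picture after release showed it upright and inside its board's rim.
- **Large box:** looked well centred in the last wrist and top pictures; I did not measure its offset.
- **Tile:** within about 3 mm in both views and in line with its board.
- **Folder and loupe:** they look unmoved by eye; I did not measure them.

**Reported TCP:** by the cameras, the real fingertips sit about 30–45 mm behind the reported TCP, depending on how far the jaws are open. This did not match the description, so I set grasp heights from the pictures and confirmed each landing by contact force.

**Landing forces:** contact showed brief readings of about 48, 40, 28 and 17 N at the wrist for the seal, small box, large box and tile, below the 120 N wrist limit.

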